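Unstack the espresso tools and set up the brew bar

TASK

The barista's tools have been piled up in one stack on the counter. Take it apart from the top down, putting each in its place before taking the next: the tamper upright in the middle of the ribbed black rubber mat, the leveller flat in the middle of the round wooden coaster, the funnel ring over the brass post so that it lies flat on the base, and last the tin upright in the middle of the scale's steel plate. Set them down gently, tip nothing over, and leave the white cup and the amber jar where they stand.

Things in the scene. Friction and masses are not known exactly. Their poses are not given: they have to be found in the camera images.
- tamper: espresso tamper, top of the stack: steel disc base 46 mm diameter and 14 mm thick, thin neck, dark wooden handle 33 mm diameter and straight from 40 to 64 mm above the underside; 77 mm tall, about 0.3 kg. Origin: centre of the underside; z up along the handle.
- leveller: coffee leveller, second from the top: solid dark steel disc with two bright bands, 54 mm diameter, 28 mm tall, about 0.3 kg. Origin: centre of the underside; z up.
- funnel: dosing funnel ring, third from the top: plain aluminium ring, outer diameter 60 mm, bore 40 mm right through, 24 mm tall, about 0.09 kg. Origin: centre of the underside; z up.
- tin: closed steel coffee tin, bottom of the stack, standing on the counter: solid cylinder 65 mm diameter, 50 mm tall, flat top, about 0.22 kg. Origin: centre of the underside; z up.
- mat: fixed square tamping mat of ribbed black rubber, 100 x 100 mm, 8 mm thick, for the tamper. Origin: centre of the underside, on the counter; x and y along its sides.
- coaster: fixed round wooden coaster with a raised rim, outer diameter 92 mm, recess 80 mm diameter; recess floor 6 mm and rim 12 mm above the counter; for the leveller. Origin: centre of the underside, on the counter.
- post: fixed round dark wooden base 90 mm diameter, 10 mm thick, with an upright brass post in the middle, 16 mm diameter, its tapered tip 42 mm above the counter; for the funnel ring. Origin: centre of the underside, on the counter.
- scale: black kitchen scale 130 x 110 mm, fixed, with a square bright steel plate about 100 x 100 mm, for the tin, and a small green display in front. Origin: on the counter, straight below the middle of the plate, whose top face is 22 mm higher; x points away from the display.
- cup: bystander: white ceramic espresso cup, rim 62 mm diameter, 58 mm tall. Origin: centre of the underside.
- jar: bystander: amber glass jar with a steel lid, 58 mm diameter, 74 mm tall. Origin: centre of the underside.
There are look-alikes about, which are no part of the job. What is shaped like the tin but pink or red is not meant.

How it is judged:
On the way, in this order (a step that is already met when the one before it is completed fails the run):
1. the tamper stands on the rubber mat, let go (horizontal distance between tamper and mat below 0.015 m and height (world z) of tamper between 0.004 and 0.013 m and angle between tamper's own z axis and vertical below 0.12 rad and contact force between the fingers and tamper below 0.5 N), for 0.2 s.
2. the leveller lies in the coaster, let go (horizontal distance between leveller and coaster below 0.015 m and height (world z) of leveller between 0.002 and 0.011 m and angle between leveller's own z axis and vertical below 0.12 rad and contact force between the fingers and leveller below 0.5 N), for 0.2 s.
3. the funnel ring lies round the post, down on its base, let go (horizontal distance between funnel and post below 0.015 m and height (world z) of funnel between 0.006 and 0.015 m and angle between funnel's own z axis and vertical below 0.12 rad and contact force between the fingers and funnel below 0.5 N), for 0.2 s.
4. the tin stands on the scale's steel plate, let go (horizontal distance between tin and scale below 0.015 m and height (world z) of tin between 0.018 and 0.027 m and angle between tin's own z axis and vertical below 0.12 rad and contact force between the fingers and tin below 0.5 N), for 0.2 s.
At the end, for the whole second after the job is handed in: Tamper on the mat, leveller in the coaster, funnel ring round the post and tin on the scale's plate, each with its centre within 15 mm of the middle of its place, resting on it (within 5 mm of its surface), upright within 0.12 rad, released and at rest (horizontal distance between tamper and mat below 0.015 m and height (world z) of tamper between 0.004 and 0.013 m and angle between each of tamper, leveller, funnel, tin's own z axis and vertical below 0.12 rad and linear speed of each of tamper, leveller, funnel, tin below 0.02 m/s and angular speed of each of tamper, leveller, funnel, tin below 0.2 rad/s and horizontal distance between leveller and coaster below 0.015 m and height (world z) of leveller between 0.002 and 0.011 m and horizontal distance between funnel and post below 0.015 m and height (world z) of funnel between 0.006 and 0.015 m and horizontal distance between tin and scale below 0.015 m and height (world z) of tin between 0.018 and 0.027 m); the robot touches nothing.
It fails at once if the white cup is moved more than 25 mm or tipped over (distance of cup from where it was at the start of the episode above 0.025 m or angle between cup's own z axis and vertical above 0.5 rad).
It fails at once if the amber jar is moved more than 25 mm or tipped over (distance of jar from where it was at the start of the episode above 0.025 m or angle between jar's own z axis and vertical above 0.5 rad).
It fails at once if one of the four tools is tipped over (angle between any of tamper, leveller, funnel, tin's own z axis and vertical above 0.7 rad).
It fails at once if a tool is dropped (arrives at over 0.7 m/s, as after a fall of 25 mm or more) or pressed hard (over 60 N) onto its place (contact force between tamper and mat above 60 N or contact force between leveller and coaster above 60 N or contact force between funnel and post above 60 N or contact force between tin and scale above 60 N or (linear speed of tamper above 0.7 m/s and horizontal distance between tamper and mat below 0.04 m and height (world z) of tamper below 0.028 m) or (linear speed of leveller above 0.7 m/s and horizontal distance between leveller and coaster below 0.04 m and height (world z) of leveller below 0.026 m) or (linear speed of funnel above 0.7 m/s and horizontal distance between funnel and post below 0.04 m and height (world z) of funnel below 0.03 m) or (linear speed of tin above 0.7 m/s and horizontal distance between tin and scale below 0.04 m and height (world z) of tin below 0.042 m)).
It also fails if it takes over 106 s, if anything falls off the work surface, if the arm or the gripper's body presses on something with over 40 N, if the wrist force passes 120 N, or if a joint passes its speed limit or range.

ROBOT

A 6-joint arm with a two-finger parallel gripper is mounted at the origin on the work surface. World frame = base frame: x ahead of the robot, y to its left, z up, the work surface at z = 0. Lengths are in m, angles in rad, forces in N, time in s.
With the tool pointing down it reaches from about 0.35 to 0.775 m from the base axis. Payload 5.5 kg.
Tool frame: the origin (TCP) lies midway between the tips of the shut fingers; the grasp point (between the pads) lies 19 mm behind it; z points along the fingers, y is the line along which they close (so a half turn about z gives the same grasp; the last joint's range is limited). The gripper opens to 85 mm and grips with 20 to 120 N. Pads are 22 mm wide; open, the fingers measure 114 mm over their backs; the gripper's body (76 mm by 85 mm) begins 54 mm behind the grasp point. The pads swing forward as they close: fully open they stand 13 mm farther back than shut.
Start: joints at [1.018, 0.313, 0.046, 1.304, 0, 1.431], TCP at [0.231, 0.527, 0.231] pointing down, gripper open.
Joint ranges: [-2.76, 2.76], [-0.86, 1.69], [-1.03, 1.26], [-2.2, 2.34], [-1.47, 1.5], [-3.14, 3.14]. Speed limits (rad/s): [2.57, 2.57, 3.14, 3.14, 3.14, 3.14].

INTERFACE

Orientations are given as a unit quaternion [w, x, y, z].
In Python, from workcell import env gives the robot as it stands. The module is installed in compiled form; this text tells all that it offers.
- The arm moves only by the tool carry_out, never from a script. Its argument "series" is a list of rows, each an object with "delta_rot": the turn, a rotation vector about the world's x, y, z normalised to -1 to 1, where 1 is 0.1 rad, a list of three; "travel": the shift along the world's x, y, z normalised to -1 to 1, where 1 is 0.025 m, a list of three; "fingers": the closure, from -1 (fully open) to 1 (shut). In form: [{"delta_rot": [ax, ay, az], "travel": [tx, ty, tz], "fingers": fingers}, ...]. A call has 1 to 5 rows; each row shifts and turns the commanded pose from where the row before left it; what a row does not reach is not made up. A row lasts 1/8 s, in which the tool goes at most 62.5 mm and 10.7 degrees, less where a joint would pass 70% of its speed; a pose out of reach is approached as far as the arm can. A call with a number of a shift or a turn outside -1 to 1 is refused whole. A call with a gripper value outside its range is refused whole. The fingers move at their own pace and stop on an object; "squeeze" is the grip in N (left out, the last holds). Time passes only in rows, so rows that do not move let the fingers close. It gives the time, the measured TCP pose, the force, the opening and the grip force at its end, in the units of the state.
- env.get_state(): the state, without advancing time (a new reading comes with each control period).
- env.read_camera(name): name is "side" or "top"; returns a dict with "color" (384x512x3 uint8, red, green, blue), "fx", "fy", "cx", "cy" (pixels), "D" ([k1, k2, p1, p2, k3] as OpenCV has them; the pictures are not rectified), "world_from_camera" (4x4, takes a point from camera to world coordinates). Camera axes: x right, y up, looking along -z (the intrinsics and any distortion apply to the point x, -y, -z); pixel columns grow to the right and rows downward; lengths in m; the calibration is good to about 2 mm. A picture is of the moment at which its call begins. There is no depth.
- env.hand_in(): hands the job in; it is judged then, once.
The state is a dict: "clock": time; "joint_pos": joint angles; "qvel": joint speeds; "tau": joint torques, N m; "tcp_pos": TCP position; "orientation": TCP orientation; "wrist_force": force on the tool from outside, world axes, zero at the start; "ft_torque": the same for the moment, N m; "finger_gap": finger opening in m; "grip_force": force on a finger pad.
Only numpy, scipy, OpenCV 4.12 (cv2) and the standard library are available. Lean on these libraries where they do the work, as an engineer would, in place of code of your own. Each camera call takes 0.05 s, during which the arm holds its last target. There are 200 camera calls.

## Working session

There is one attempt and no reset: what is moved stays moved. The work goes in short steps, Python scripts to look and compute and a tool call to move; the robot and the scene stay as the last step left them, time stands still between calls to the robot, and variables do not carry over. Pictures are saved under pics/ and viewed, at most 14 in all, crops included, and the job is handed in when it is done.

Besides the shell and the picture viewer there is one more tool, called after "Call:" as a command line: name --argument value ..., lists and objects as JSON in quotes. carry_out: Moves the arm, as the interface text tells. Its arguments: {"type":"object","properties":{"series":{"type":"array","items":{"type":"object","properties":{"delta_rot":{"type":"array","items":{"type":"number"}},"travel":{"type":"array","items":{"type":"number"}},"fingers":{"type":"number"}}}},"squeeze":{"type":"number"}},"required":["series"]}

```bash
mkdir -p pics
cat > h.py <<'E'
import numpy as np, cv2
from workcell import env
def cam(n):
    return env.read_camera(n)
def ray(c,uv):
    K=np.array([[c["fx"],0,c["cx"]],[0,c["fy"],c["cy"]],[0,0,1]])
    p=cv2.undistortPoints(np.array(uv,float).reshape(-1,1,2),K,np.array(c["D"],float)).reshape(-1,2)
    T=np.array(c["world_from_camera"]); d=np.c_[p[:,0],-p[:,1],-np.ones(len(p))]@T[:3,:3].T
    return T[:3,3],d
def plane(c,uv,z):
    o,d=ray(c,uv); return o+d*((z-o[2])/d[:,2])[:,None]
def proj(c,P):
    K=np.array([[c["fx"],0,c["cx"]],[0,c["fy"],c["cy"]],[0,0,1]])
    T=np.linalg.inv(np.array(c["world_from_camera"])); q=np.atleast_2d(P)@T[:3,:3].T+T[:3,3]
    return cv2.projectPoints(q*[1,-1,-1],np.zeros(3),np.zeros(3),K,np.array(c["D"],float))[0].reshape(-1,2)
def save(n,f):
    c=cam(n); cv2.imwrite(f"pics/{f}.png",c["color"][:,:,::-1]); return c
E
python3 - <<'E'
from h import *
for n in("top","side"):
    c=save(n,n+"0"); print(n,c["fx"],c["cx"],c["cy"],c["D"],np.round(c["world_from_camera"],3).tolist())
print(env.get_state())
E
```

```text
top 424.57771452958303 260.8170055060109 190.42856137601814 [0.05460853 0.         0.         0.         0.        ] [[-0.004, 0.992, -0.125, 0.491], [-1.0, -0.003, 0.01, -0.015], [0.009, 0.125, 0.992, 1.135], [0.0, 0.0, 0.0, 1.0]]
side 482.2479265479164 255.25455004407894 196.51240121560494 [-0.04170711  0.          0.          0.          0.        ] [[0.771, 0.457, -0.443, 0.137], [-0.636, 0.549, -0.542, -0.601], [-0.005, 0.7, 0.714, 0.816], [0.0, 0.0, 0.0, 1.0]]
{'clock': 0.1, 'joint_pos': array([ 1.01841675e+00,  3.13945491e-01,  4.50956701e-02,  1.30361718e+00,
       -8.19179261e-06,  1.43121342e+00]), 'qvel': array([-1.36876725e-03, -6.92353127e-04,  2.98997043e-03,  3.20681789e-03,
       -4.47508964e-04,  8.48842545e-05]), 'tau': array([ 3.24146116e-03, -4.81727207e+01,  2.99243134e+01,  1.28404837e-02,
       -4.87757052e-05,  1.96011416e-05]), 'tcp_pos': array([0.23043187, 0.52630383, 0.23048783]), 'orientation': array([-2.79426472e-04,  2.04935941e-01,  9.78775031e-01, -7.87227177e-04]), 'wrist_force': array([0.83289127, 0.26465794, 0.14582096]), 'ft_torque': array([ 0.00116526, -0.0121098 , -0.01313206]), 'grip_force': 0.0, 'finger_gap': 0.08513767501079576}
```

View pics/top0.png

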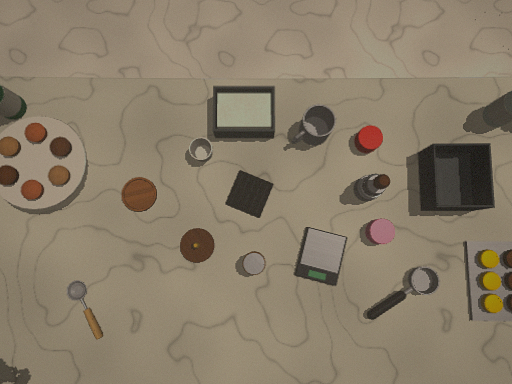

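View pics/side0.png

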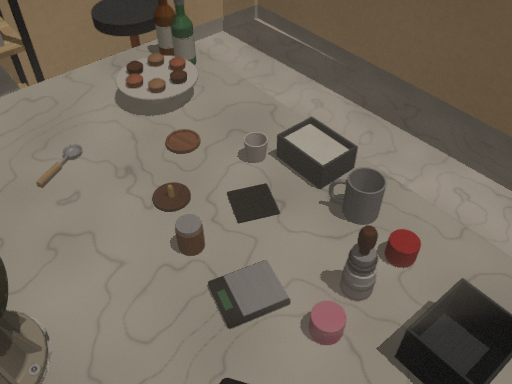

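The top view shows the stack at about (372,187), the mat at (249,194), the coaster at (139,194), the post at (197,245) and the scale plate at (322,252). The cup is at (201,151) and the jar at (254,263). Tin-like candidates are the pink one at (381,231), the red one at (370,139) and the grey steel one under the stack. Only the grey one fits, because the pink and red ones are excluded by colour. I'll confirm that with one crop and measure.

Run:
```python
from h import *
t=cv2.imread("pics/top0.png");s=cv2.imread("pics/side0.png")
a=cv2.resize(t[155:215,340:400],(390,390),interpolation=cv2.INTER_CUBIC)
b=cv2.resize(s[220:305,320:405],(390,390),interpolation=cv2.INTER_CUBIC)
cv2.imwrite("pics/stack.png",np.clip(np.hstack([a,b])*1.6,0,255).astype(np.uint8))
c=cam("top")
im=cv2.cvtColor(c["color"],cv2.COLOR_RGB2HSV);g=im[...,2].astype(int)
print(im[194,139],im[194,249],im[250,322],im[240,190],im[300,230],im[255,205],im[265,305])
def blob(m,x,y,r=45):
    k=np.zeros(m.shape,np.uint8);k[y-r:y+r,x-r:x+r]=m[y-r:y+r,x-r:x+r]*255
    cs=cv2.findContours(cv2.morphologyEx(k,cv2.MORPH_OPEN,np.ones((3,3))),cv2.RETR_EXTERNAL,cv2.CHAIN_APPROX_NONE)[0]
    return max(cs,key=cv2.contourArea).reshape(-1,2).astype(float)
for n,m,x,y,z in(("coaster",(im[...,1]>110),139,194,.012),("post",(im[...,1]>110),197,245,.01),("mat",g<60,249,194,.008),("plate",(g>130)&(im[...,1]<40),322,252,.022),("scale",g<75,321,256,.02),("scaleall",(g<75)|((g>130)&(im[...,1]<40)),321,256,.02)):
    k=blob(m,x,y);W=plane(c,k,z)[:,:2].astype(np.float32)
    (cx,cy),(w,h),an=cv2.minAreaRect(W); e=cv2.minEnclosingCircle(W)
    print(n,k.min(0),k.max(0),"rect",np.round([cx,cy,w,h,an],4),"circ",np.round([*e[0],2*e[1]],4))
```

```text
[ 10 137 108] [24 51 50] [ 15  31 147] [ 11 126  83] [ 20  59 155] [ 12 122  86] [13 29 62]
coaster [122. 177.] [155. 210.] rect [0.6249 0.2974 0.0885 0.0863 1.5706] circ [0.6242 0.2971 0.0912]
post [181. 229.] [213. 261.] rect [4.89000e-01 1.41700e-01 8.40000e-02 8.30000e-02 8.97168e+01] circ [0.4892 0.1424 0.0884]
mat [227. 171.] [271. 216.] rect [6.24900e-01 5.70000e-03 9.73000e-02 9.90000e-02 6.69118e+01] circ [0.6248 0.0058 0.1326]
plate [302. 229.] [344. 271.] rect [ 0.4749 -0.1857  0.0968  0.0926 75.3408] circ [ 0.4751 -0.1865  0.1291]
scale [295. 229.] [337. 284.] rect [ 0.4569 -0.1782  0.1093  0.1229 74.9024] circ [ 0.4583 -0.1773  0.1593]
scaleall [295. 228.] [344. 284.] rect [ 0.46   -0.179   0.1093  0.1295 74.9024] circ [ 0.4597 -0.1777  0.1617]
```

View pics/stack.png

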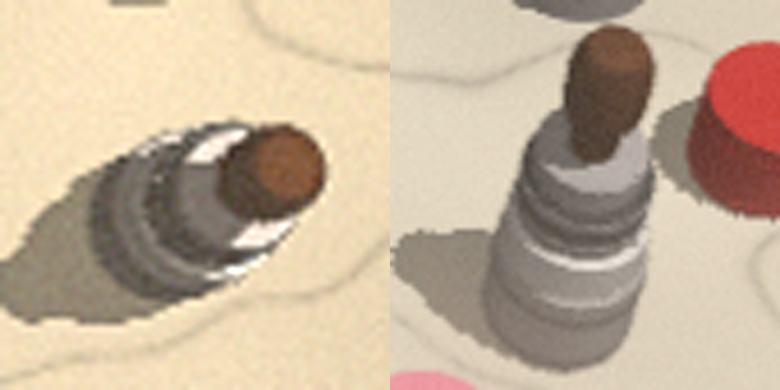

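The crop confirms it: a grey steel tin lies at the bottom of the stack, with the ring, leveller and tamper above it. The handle top is near pixel (384,180) in the top view. The places measure the right sizes. Next I'll locate the stack axis using both views.

```bash
cat >> h.py <<'E'
def axis(masks):
    """vertical axis from centroids of blobs symmetric about it: {cam:(c,uv)} -> xy, heights"""
    L=[]
    for c,uv in masks:
        o,d=ray(c,[uv]); L.append((o,d[0]))
    A=np.array([[-d[1],d[0]] for o,d in L]);A/=np.linalg.norm(A,axis=1)[:,None]
    xy=np.linalg.solve(A,[a@o[:2] for a,(o,d) in zip(A,L)])
    return xy,[o[2]+d[2]*np.dot(xy-o[:2],d[:2])/np.dot(d[:2],d[:2]) for o,d in L]
E
python3 - <<'E'
from h import *
r=[]
for n,(x0,x1,y0,y1) in(("top",(365,395,165,200)),("side",(345,382,220,262))):
    c=cam(n);h=cv2.cvtColor(c["color"],cv2.COLOR_RGB2HSV)
    k=np.zeros(h.shape[:2],bool);k[y0:y1,x0:x1]=True
    m=k&(h[...,1]>85)&(h[...,2]<130);y,x=np.nonzero(m);print(n,m.sum(),x.min(),x.max(),y.min(),y.max(),x.mean(),y.mean())
    r.append((c,[x.mean(),y.mean()]))
xy,z=axis(r);print(xy,z,np.hypot(*xy))
print("top cap",plane(r[0][0],[[384,180.4]],.176))
for c,_ in r: print(proj(c,[[*xy,0],[*xy,.05],[*xy,.179]]))
c=r[0][0];print("cup,jar,pink,red",plane(c,[[201,151],[254,263],[381,231],[370,139]],.055))
E
```

```text
top 147 374 389 174 188 382.3945578231293 180.76190476190476
side 301 359 376 226 254 368.25581395348837 237.531561461794
[ 0.63576693 -0.30714362] [np.float64(0.15670358970236176), np.float64(0.1557393507613154)] 0.7060713780611005
top cap [[ 0.63372287 -0.30504524  0.176     ]]
[[365.24571272 189.36918439]
 [370.1828419  186.89002774]
 [385.28836923 179.3105392 ]]
[[355.48326994 287.15348543]
 [359.2582917  272.53486961]
 [370.44629924 228.97531603]]
cup,jar,pink,red [[ 0.72985465  0.12877521  0.055     ]
 [ 0.44355044 -0.0077416   0.055     ]
 [ 0.52256855 -0.32880994  0.055     ]
 [ 0.76058595 -0.30961826  0.055     ]]
```

Call:
carry_out --series '[{"travel": [0.46,-0.95,0],"delta_rot": [0,0,0],"fingers": -1},{"travel": [0.46,-0.95,0],"delta_rot": [0,0,0],"fingers": -1},{"travel": [0.46,-0.95,0],"delta_rot": [0,0,0],"fingers": -1},{"travel": [0.46,-0.95,0],"delta_rot": [0,0,0],"fingers": -1},{"travel": [0.46,-0.95,0],"delta_rot": [0,0,0],"fingers": -1}]' --squeeze 50

```text
clock: 0.88
tcp_pos: [0.2884, 0.4072, 0.2313]
orientation: [-0.0, 0.205, 0.979, 0.0]
wrist_force: [-0.0, 0.8, -0.5]
finger_gap: 0.0856
grip_force: 0.0
```

Call:
carry_out --series '[{"travel": [0.46,-0.95,0],"delta_rot": [0,0,0],"fingers": -1},{"travel": [0.46,-0.95,0],"delta_rot": [0,0,0],"fingers": -1},{"travel": [0.46,-0.95,0],"delta_rot": [0,0,0],"fingers": -1},{"travel": [0.46,-0.95,0],"delta_rot": [0,0,0],"fingers": -1},{"travel": [0.46,-0.95,0],"delta_rot": [0,0,0],"fingers": -1}]'

```text
clock: 1.5
tcp_pos: [0.3459, 0.2884, 0.2313]
orientation: [0.0, 0.205, 0.979, 0.0]
wrist_force: [-0.4, 0.1, 0.2]
finger_gap: 0.0857
grip_force: 0.0
```

Call:
carry_out --series '[{"travel": [0.46,-0.95,0],"delta_rot": [0,0,0],"fingers": -1},{"travel": [0.46,-0.95,0],"delta_rot": [0,0,0],"fingers": -1},{"travel": [0.46,-0.95,0],"delta_rot": [0,0,0],"fingers": -1},{"travel": [0.46,-0.95,0],"delta_rot": [0,0,0],"fingers": -1},{"travel": [0.46,-0.95,0],"delta_rot": [0,0,0],"fingers": -1}]'

```text
clock: 2.12
tcp_pos: [0.4034, 0.1697, 0.2314]
orientation: [0.0, 0.205, 0.979, 0.0]
wrist_force: [1.0, -0.1, 0.6]
finger_gap: 0.0854
grip_force: 0.0
```

Call:
carry_out --series '[{"travel": [0.46,-0.95,0],"delta_rot": [0,0,0],"fingers": -1},{"travel": [0.46,-0.95,0],"delta_rot": [0,0,0],"fingers": -1},{"travel": [0.46,-0.95,0],"delta_rot": [0,0,0],"fingers": -1},{"travel": [0.46,-0.95,0],"delta_rot": [0,0,0],"fingers": -1},{"travel": [0.46,-0.95,0],"delta_rot": [0,0,0],"fingers": -1}]'

```text
clock: 2.75
tcp_pos: [0.4609, 0.0509, 0.2313]
orientation: [0.0, 0.205, 0.979, 0.0]
wrist_force: [-0.5, -0.2, -0.3]
finger_gap: 0.0852
grip_force: 0.0
```

Call:
carry_out --series '[{"travel": [0.46,-0.95,0],"delta_rot": [0,0,0],"fingers": -1},{"travel": [0.46,-0.95,0],"delta_rot": [0,0,0],"fingers": -1},{"travel": [0.46,-0.95,0],"delta_rot": [0,0,0],"fingers": -1},{"travel": [0.46,-0.95,0],"delta_rot": [0,0,0],"fingers": -1},{"travel": [0.46,-0.95,0],"delta_rot": [0,0,0],"fingers": -1}]'

```text
clock: 3.38
tcp_pos: [0.5184, -0.0678, 0.2312]
orientation: [-0.0, 0.205, 0.979, 0.0]
wrist_force: [0.0, 0.3, 0.4]
finger_gap: 0.085
grip_force: 0.0
```

Call:
carry_out --series '[{"travel": [0.46,-0.95,0],"delta_rot": [0,0,0],"fingers": -1},{"travel": [0.46,-0.95,0],"delta_rot": [0,0,0],"fingers": -1},{"travel": [0.46,-0.95,0],"delta_rot": [0,0,0],"fingers": -1},{"travel": [0.46,-0.95,0],"delta_rot": [0,0,0],"fingers": -1},{"travel": [0.46,-0.95,0],"delta_rot": [0,0,0],"fingers": -1}]'

```text
clock: 4.0
tcp_pos: [0.5761, -0.187, 0.2311]
orientation: [-0.0, 0.205, 0.979, 0.0]
wrist_force: [0.4, -0.3, -0.2]
finger_gap: 0.0852
grip_force: 0.0
```

Call:
carry_out --series '[{"travel": [0.48,-0.95,0],"delta_rot": [0,0,0],"fingers": -1},{"travel": [0.48,-0.95,0],"delta_rot": [0,0,0],"fingers": -1},{"travel": [0.48,-0.95,0],"delta_rot": [0,0,0],"fingers": -1},{"travel": [0.48,-0.95,0],"delta_rot": [0,0,0],"fingers": -1},{"travel": [0.48,-0.95,0],"delta_rot": [0,0,0],"fingers": -1}]'

```text
clock: 4.62
tcp_pos: [0.6361, -0.3057, 0.231]
orientation: [-0.0, 0.205, 0.979, 0.0]
wrist_force: [-0.0, -0.8, -0.2]
finger_gap: 0.0853
grip_force: 0.0
```

Run:
```python
from h import *
save("side","side1");s=env.get_state();print(s["joint_pos"],s["tcp_pos"],s["clock"])
```

```text
[-5.64418329e-01  5.92801143e-01  4.75968254e-01  1.45288284e+00
 -9.10371774e-04 -1.49481512e-01] [ 0.63690347 -0.3088751   0.23002004] 4.675
```

View pics/side1.png

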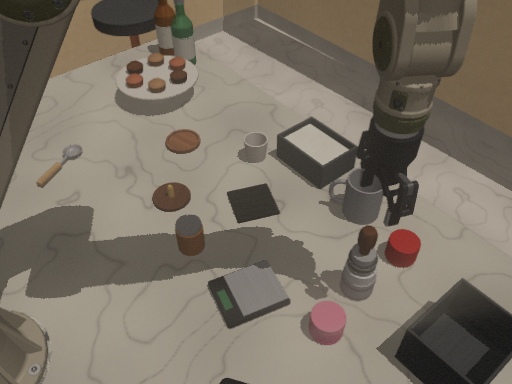

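The gripper is above the stack and nothing has been disturbed. I'll descend around the handle.

Call:
carry_out --series '[{"travel": [-0.06,0.1,-0.9],"delta_rot": [0,0,0],"fingers": -1},{"travel": [0,0,-0.9],"delta_rot": [0,0,0],"fingers": -1},{"travel": [0,0,-0.9],"delta_rot": [0,0,0],"fingers": -1},{"travel": [0,0,-0.7],"delta_rot": [0,0,0],"fingers": -1},{"travel": [0,0,-0.4],"delta_rot": [0,0,0],"fingers": -1}]'

```text
clock: 5.3
tcp_pos: [0.6336, -0.3018, 0.1349]
orientation: [-0.001, 0.205, 0.979, 0.0]
wrist_force: [0.3, -0.1, 0.3]
finger_gap: 0.0858
grip_force: 0.0
```

Call:
carry_out --series '[{"travel": [0,0,0],"delta_rot": [0,0,0],"fingers": -1}]'

```text
clock: 5.42
tcp_pos: [0.6337, -0.3018, 0.1354]
orientation: [-0.001, 0.205, 0.979, 0.0]
wrist_force: [0.3, -0.0, 1.0]
finger_gap: 0.0857
grip_force: 0.0
```

Run:
```python
from h import *
a=save("side","side2");b=save("top","top2")
i=cv2.resize(a["color"][130:300,300:470],(390,390),interpolation=2);j=cv2.resize(b["color"][140:230,330:420],(390,390),interpolation=2)
cv2.imwrite("pics/g2.png",np.clip(np.hstack([i,j])[:,:,::-1]*1.5,0,255).astype(np.uint8))
```

```text
(no output)
```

View pics/g2.png

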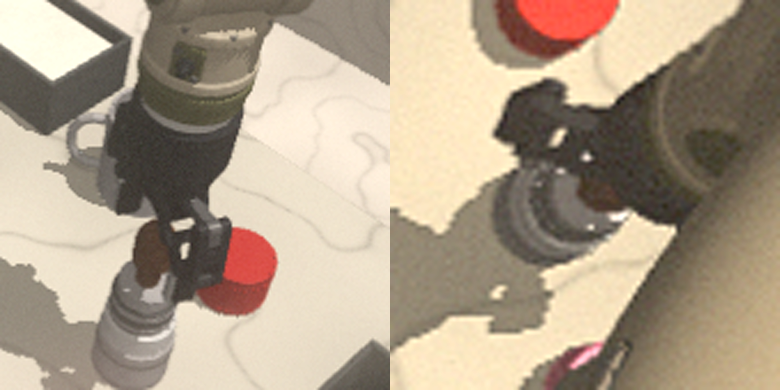

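The handle is between the fingers, with the TCP about 4 mm off in y. I'll correct that and close.

Call:
carry_out --series '[{"travel": [0.05,-0.17,0],"delta_rot": [0,0,0],"fingers": -1},{"travel": [0,0,0],"delta_rot": [0,0,0],"fingers": 1},{"travel": [0,0,0],"delta_rot": [0,0,0],"fingers": 1},{"travel": [0,0,0],"delta_rot": [0,0,0],"fingers": 1},{"travel": [0,0,0],"delta_rot": [0,0,0],"fingers": 1}]'

```text
clock: 6.15
tcp_pos: [0.6357, -0.3061, 0.1366]
orientation: [0.0, 0.205, 0.979, 0.0]
wrist_force: [0.3, 1.3, 1.6]
finger_gap: 0.0315
grip_force: 50.0
```

Call:
carry_out --series '[{"travel": [0,0,0],"delta_rot": [0,0,0],"fingers": 1},{"travel": [0,0,0],"delta_rot": [0,0,0],"fingers": 1},{"travel": [0,0,0],"delta_rot": [0,0,0],"fingers": 1}]'

```text
clock: 6.52
tcp_pos: [0.6357, -0.3062, 0.1366]
orientation: [0.0, 0.205, 0.979, 0.0]
wrist_force: [0.4, 1.6, 2.2]
finger_gap: 0.0314
grip_force: 50.0
```

Call:
carry_out --series '[{"travel": [0,0,0.3],"delta_rot": [0,0,0],"fingers": 1},{"travel": [0,0,0.6],"delta_rot": [0,0,0],"fingers": 1},{"travel": [0,0.3,0.6],"delta_rot": [0,0,0],"fingers": 1},{"travel": [0,0.6,0],"delta_rot": [0,0,0],"fingers": 1},{"travel": [-0.04,0.9,0],"delta_rot": [0,0,0],"fingers": 1}]'

```text
clock: 7.15
tcp_pos: [0.6344, -0.2601, 0.1737]
orientation: [0.0, 0.205, 0.979, 0.0]
wrist_force: [0.4, 1.3, -2.8]
finger_gap: 0.0313
grip_force: 49.8
```

Call:
carry_out --series '[{"travel": [-0.04,1,0],"delta_rot": [0,0,0],"fingers": 1},{"travel": [-0.04,1,0],"delta_rot": [0,0,0],"fingers": 1},{"travel": [-0.04,1,0],"delta_rot": [0,0,0],"fingers": 1},{"travel": [-0.04,1,0],"delta_rot": [0,0,0],"fingers": 1},{"travel": [-0.04,1,0],"delta_rot": [0,0,0],"fingers": 1}]'

```text
clock: 7.78
tcp_pos: [0.6294, -0.1344, 0.1739]
orientation: [0.0, 0.205, 0.979, 0.0]
wrist_force: [0.3, -0.6, -3.5]
finger_gap: 0.0318
grip_force: 49.9
```

Call:
carry_out --series '[{"travel": [-0.04,1,0],"delta_rot": [0,0,0],"fingers": 1},{"travel": [-0.04,1,0],"delta_rot": [0,0,0],"fingers": 1},{"travel": [-0.04,1,0],"delta_rot": [0,0,0],"fingers": 1},{"travel": [-0.04,1,0],"delta_rot": [0,0,0],"fingers": 1},{"travel": [-0.04,0.9,0],"delta_rot": [0,0,0],"fingers": 1}]'

```text
clock: 8.4
tcp_pos: [0.6243, -0.0121, 0.1739]
orientation: [0.0, 0.205, 0.979, 0.0]
wrist_force: [0.6, 0.0, -2.9]
finger_gap: 0.0315
grip_force: 49.9
```

Call:
carry_out --series '[{"travel": [0,0.6,0],"delta_rot": [0,0,0],"fingers": 1},{"travel": [0,0.2,0],"delta_rot": [0,0,0],"fingers": 1},{"travel": [0,0,0],"delta_rot": [0,0,0],"fingers": 1},{"travel": [0,0,0],"delta_rot": [0,0,0],"fingers": 1}]'

```text
clock: 8.9
tcp_pos: [0.6246, 0.0055, 0.1738]
orientation: [0.0, 0.205, 0.979, -0.0]
wrist_force: [-0.8, -0.2, -3.4]
finger_gap: 0.0313
grip_force: 49.9
```

Run:
```python
from h import *
a=save("side","side3");b=save("top","top3")
cv2.imwrite("pics/g3.png",np.clip(np.hstack([cv2.resize(x["color"],None,fx=.78,fy=.78,interpolation=3) for x in(a,b)])[:,:,::-1]*1.3,0,255).astype(np.uint8))
```

```text
(no output)
```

View pics/g3.png

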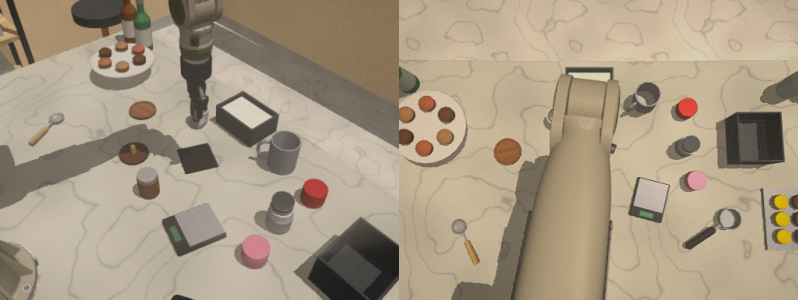

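The tamper is held above the mat and the rest of the stack is still standing. I'll check the disc's centre against the mat.

Run:
```python
from h import *
c=cam("side")
z0=.1738-.1366+.102
P=[[.625,.006,z0],[.625,.006,z0+.014],[.625,.006,z0+.07]]
print(proj(c,P))
i=c["color"][130:185,225:285];cv2.imwrite("pics/t3.png",np.clip(cv2.resize(i,(600,550),interpolation=cv2.INTER_CUBIC)[:,:,::-1]*1.5,0,255).astype(np.uint8))
```

```text
[[251.78621963 157.69863249]
 [251.72240518 152.68383034]
 [251.45458174 131.61400764]]
```

View pics/t3.png

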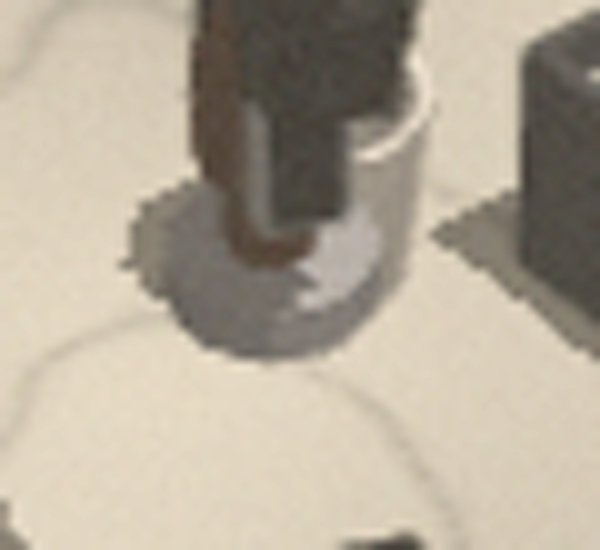

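The disc centre is at u≈252, which matches the prediction. I'll lower it.

Call:
carry_out --series '[{"travel": [0,0,-0.7],"delta_rot": [0,0,0],"fingers": 1},{"travel": [0,0,-1],"delta_rot": [0,0,0],"fingers": 1},{"travel": [0,0,-1],"delta_rot": [0,0,0],"fingers": 1},{"travel": [0,0,-1],"delta_rot": [0,0,0],"fingers": 1},{"travel": [0,0,-0.7],"delta_rot": [0,0,0],"fingers": 1}]'

```text
clock: 9.68
tcp_pos: [0.624, 0.0059, 0.0625]
orientation: [-0.001, 0.205, 0.979, -0.0]
wrist_force: [0.5, -0.1, -3.1]
finger_gap: 0.0311
grip_force: 49.9
```

Call:
carry_out --series '[{"travel": [0,0,-0.4],"delta_rot": [0,0,0],"fingers": 1},{"travel": [0,0,-0.2],"delta_rot": [0,0,0],"fingers": 1},{"travel": [0,0,-0.1],"delta_rot": [0,0,0],"fingers": 1},{"travel": [0,0,0],"delta_rot": [0,0,0],"fingers": 1}]'

```text
clock: 10.18
tcp_pos: [0.6249, 0.0062, 0.0468]
orientation: [0.0, 0.205, 0.979, 0.0]
wrist_force: [0.8, 0.6, -2.9]
finger_gap: 0.0314
grip_force: 49.9
```

Call:
carry_out --series '[{"travel": [0,0,-0.1],"delta_rot": [0,0,0],"fingers": 1},{"travel": [0,0,-0.06],"delta_rot": [0,0,0],"fingers": 1},{"travel": [0,0,0],"delta_rot": [0,0,0],"fingers": 1}]'

```text
clock: 10.55
tcp_pos: [0.6247, 0.0062, 0.0427]
orientation: [0.0, 0.205, 0.979, 0.0]
wrist_force: [-0.3, 0.3, -1.1]
finger_gap: 0.0317
grip_force: 50.1
```

Contact is felt. I'll release and rise.

Call:
carry_out --series '[{"travel": [0,0,0],"delta_rot": [0,0,0],"fingers": -1},{"travel": [0,0,0],"delta_rot": [0,0,0],"fingers": -1},{"travel": [0,0,0],"delta_rot": [0,0,0],"fingers": -1},{"travel": [0,0,0],"delta_rot": [0,0,0],"fingers": -1},{"travel": [0,0,0],"delta_rot": [0,0,0],"fingers": -1}]'

```text
clock: 11.18
tcp_pos: [0.6245, 0.0062, 0.0423]
orientation: [0.0, 0.205, 0.979, 0.0]
wrist_force: [0.3, -0.5, 0.5]
finger_gap: 0.0854
grip_force: 0.0
```

Call:
carry_out --series '[{"travel": [0,0,0.5],"delta_rot": [0,0,0],"fingers": -1},{"travel": [0,0,1],"delta_rot": [0,0,0],"fingers": -1},{"travel": [0,0,1],"delta_rot": [0,0,0],"fingers": -1},{"travel": [0,0,1],"delta_rot": [0,0,0],"fingers": -1},{"travel": [0,0,0.5],"delta_rot": [0,0,0],"fingers": -1}]'

```text
clock: 11.8
tcp_pos: [0.6254, 0.0061, 0.1448]
orientation: [0.002, 0.205, 0.979, 0.0]
wrist_force: [0.4, 0.1, -0.4]
finger_gap: 0.0853
grip_force: 0.0
```

Call:
carry_out --series '[{"travel": [0.03,-1,0],"delta_rot": [0,0,0],"fingers": -1},{"travel": [0.03,-1,0],"delta_rot": [0,0,0],"fingers": -1},{"travel": [0.03,-1,0],"delta_rot": [0,0,0],"fingers": -1},{"travel": [0.03,-1,0],"delta_rot": [0,0,0],"fingers": -1},{"travel": [0.03,-1,0],"delta_rot": [0,0,0],"fingers": -1}]'

```text
clock: 12.42
tcp_pos: [0.628, -0.1195, 0.1422]
orientation: [-0.0, 0.205, 0.979, 0.0]
wrist_force: [-0.4, 0.7, 0.7]
finger_gap: 0.0853
grip_force: 0.0
```

Run:
```python
from h import *
r=[]
for n in("top","side"):
    c=save(n,n+"4");h=cv2.cvtColor(c["color"],cv2.COLOR_RGB2HSV);r.append((c,h))
def msk(i,x0,x1,y0,y1,f):
    c,h=r[i];k=np.zeros(h.shape[:2],bool);k[y0:y1,x0:x1]=True;y,x=np.nonzero(k&f(h));print(len(x),x.min(),x.max(),y.min(),y.max());return c,[x.mean(),y.mean()]
br=lambda h:(h[...,1]>85)&(h[...,2]<130)
try: print("tamper",axis([msk(0,228,272,165,215,br),msk(1,228,280,155,215,br)]))
except Exception as e: print(e)
# leveller top face expected px
for c,_ in r: print(proj(c,[[.635,-.306,z] for z in(0,.05,.074,.102)]).round(1).tolist())
a,b=r
i=cv2.resize(b[0]["color"][235:305,325:395],(390,390),interpolation=2);j=cv2.resize(a[0]["color"][160:215,340:395],(390,390),interpolation=2)
k=cv2.resize(b[0]["color"],None,fx=.75,fy=.75,interpolation=3);o=np.zeros((390+288,780,3),np.uint8);o[:390]=np.hstack([i,j]);o[390:,:384]=k;o=o[:,:];o=cv2.resize(o,(690,600))
cv2.imwrite("pics/g4.png",np.clip(o[:,:,::-1]*1.4,0,255).astype(np.uint8))
```

```text
154 231 267 177 214
39 246 257 176 197
tamper (array([0.62073107, 0.00363066]), [np.float64(0.022877091224145385), np.float64(0.05729927713286287)])
[[364.8, 189.7], [369.7, 187.2], [372.3, 185.9], [375.4, 184.4]]
[[354.8, 287.0], [358.5, 272.4], [360.4, 264.9], [362.8, 255.9]]
```

View pics/g4.png

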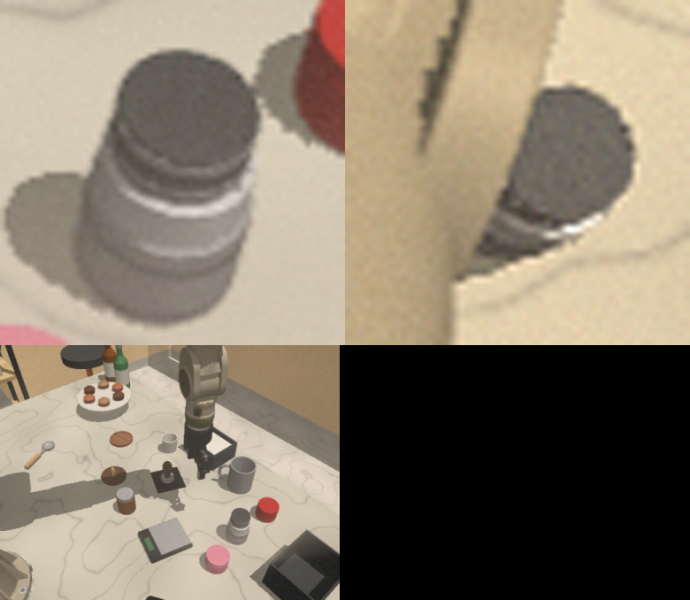

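The tamper stands upright on the mat, and the leveller's dark face is clear. Its centre is about (375,185) in the top view and (363,258) in the side view.

Run:
```python
from h import *
t=cam("top");s=cam("side")
print(plane(t,[[375,185.1]],.102),plane(s,[[363.1,258.2]],.102),axis([(t,[375,185.1]),(s,[363.1,258.2])]))
# dark face mask in side view
h=cv2.cvtColor(s["color"],cv2.COLOR_RGB2HSV);m=np.zeros(h.shape[:2],np.uint8);m[240:275,340:385]=(h[240:275,340:385,2]<92)*255
k=max(cv2.findContours(m,0,1)[0],key=cv2.contourArea);print(cv2.fitEllipse(k));print(env.get_state()["tcp_pos"])
for e in(.027,):
  a=np.linspace(0,6.28,60);q=proj(s,np.c_[.635+e*np.cos(a),-.306+e*np.sin(a),0*a+.102]);print(q.min(0),q.max(0))
```

```text
[[ 0.63319842 -0.30504595  0.102     ]] [[ 0.63149254 -0.30997074  0.102     ]] (array([ 0.63469229, -0.30808337]), [np.float64(0.091187888710621), np.float64(0.09737560158499281)])
((360.10400390625, 260.9690246582031), (27.713285446166992, 36.01432418823242), 54.789039611816406)
[ 0.62791917 -0.1189094   0.14208531]
[348.08713825 244.4857871 ] [377.49668316 267.80386984]
```

Call:
carry_out --series '[{"travel": [0.03,-1,0],"delta_rot": [0,0,0],"fingers": -1},{"travel": [0.03,-1,0],"delta_rot": [0,0,0],"fingers": -1},{"travel": [0.03,-1,0],"delta_rot": [0,0,0],"fingers": -1},{"travel": [0.03,-1,0],"delta_rot": [0,0,0],"fingers": -1},{"travel": [0.03,-1,0],"delta_rot": [0,0,0],"fingers": -1}]'

```text
clock: 13.25
tcp_pos: [0.6319, -0.2459, 0.1422]
orientation: [0.0, 0.205, 0.979, 0.0]
wrist_force: [0.1, 0.1, -0.6]
finger_gap: 0.0851
grip_force: 0.0
```

Call:
carry_out --series '[{"travel": [0.03,-1,0],"delta_rot": [0,0,0],"fingers": -1},{"travel": [0.02,-1,0],"delta_rot": [0,0,0],"fingers": -1},{"travel": [0,-0.5,0],"delta_rot": [0,0,0],"fingers": -1},{"travel": [0,0,-0.6],"delta_rot": [0,0,0],"fingers": -1},{"travel": [0,0,0],"delta_rot": [0,0,0],"fingers": -1}]'

```text
clock: 13.88
tcp_pos: [0.632, -0.3048, 0.1249]
orientation: [-0.002, 0.205, 0.979, 0.001]
wrist_force: [0.3, -0.6, -0.4]
finger_gap: 0.0855
grip_force: 0.0
```

Call:
carry_out --series '[{"travel": [0.04,-0.06,-0.8],"delta_rot": [0,0,0],"fingers": -1},{"travel": [0,0,-0.8],"delta_rot": [0,0,0],"fingers": -1},{"travel": [0,0,-0.4],"delta_rot": [0,0,0],"fingers": -1},{"travel": [0,0,0],"delta_rot": [0,0,0],"fingers": -1},{"travel": [0,0,0],"delta_rot": [0,0,0],"fingers": -1}]'

```text
clock: 14.5
tcp_pos: [0.6347, -0.3077, 0.0783]
orientation: [0.001, 0.205, 0.979, -0.0]
wrist_force: [-0.3, -0.4, 0.5]
finger_gap: 0.0852
grip_force: 0.0
```

Call:
carry_out --series '[{"travel": [0,0,-0.08],"delta_rot": [0,0,0],"fingers": -1},{"travel": [0,0,0],"delta_rot": [0,0,0],"fingers": 1},{"travel": [0,0,0],"delta_rot": [0,0,0],"fingers": 1},{"travel": [0,0,0],"delta_rot": [0,0,0],"fingers": 1},{"travel": [0,0,0],"delta_rot": [0,0,0],"fingers": 1}]' --squeeze 60

```text
clock: 15.12
tcp_pos: [0.6347, -0.3079, 0.0762]
orientation: [0.001, 0.205, 0.979, -0.0]
wrist_force: [0.4, 0.7, 5.0]
finger_gap: 0.052
grip_force: 63.5
```

Call:
carry_out --series '[{"travel": [0,0,0],"delta_rot": [0,0,0],"fingers": 1},{"travel": [0,0,0.2],"delta_rot": [0,0,0],"fingers": 1},{"travel": [0,0,0.4],"delta_rot": [0,0,0],"fingers": 1},{"travel": [0,0,0.8],"delta_rot": [0,0,0],"fingers": 1}]'

```text
clock: 15.62
tcp_pos: [0.633, -0.3073, 0.1092]
orientation: [-0.002, 0.205, 0.979, 0.001]
wrist_force: [0.8, -0.0, -2.6]
finger_gap: 0.0519
grip_force: 63.1
```

Run:
```python
from h import *
b=save("side","side5")
cv2.imwrite("pics/g5.png",np.clip(cv2.resize(b["color"][190:310,310:430],(480,480),interpolation=2)[:,:,::-1]*1.4,0,255).astype(np.uint8))
```

```text
(no output)
```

View pics/g5.png

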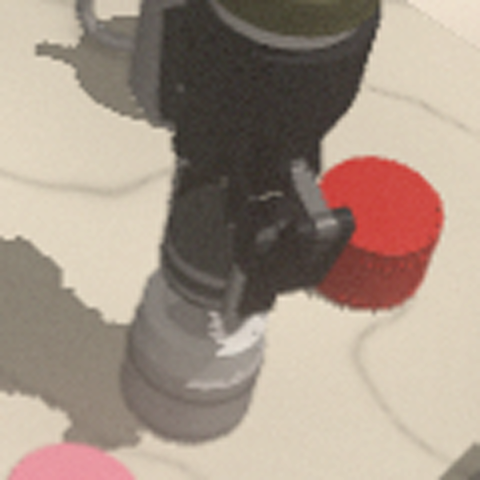

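The leveller is held level, and the ring and tin are undisturbed. I'll carry it to the coaster.

Call:
carry_out --series '[{"travel": [0,0.5,1],"delta_rot": [0,0,0],"fingers": 1},{"travel": [-0.02,1,0],"delta_rot": [0,0,0],"fingers": 1},{"travel": [-0.02,1,0],"delta_rot": [0,0,0],"fingers": 1},{"travel": [-0.02,1,0],"delta_rot": [0,0,0],"fingers": 1},{"travel": [-0.02,1,0],"delta_rot": [0,0,0],"fingers": 1}]'

```text
clock: 16.3
tcp_pos: [0.6316, -0.1928, 0.1345]
orientation: [-0.001, 0.204, 0.979, 0.0]
wrist_force: [0.6, 0.2, -1.5]
finger_gap: 0.0525
grip_force: 63.3
```

Call:
carry_out --series '[{"travel": [-0.02,1,0],"delta_rot": [0,0,0],"fingers": 1},{"travel": [-0.02,1,0],"delta_rot": [0,0,0],"fingers": 1},{"travel": [-0.02,1,0],"delta_rot": [0,0,0],"fingers": 1},{"travel": [-0.02,1,0],"delta_rot": [0,0,0],"fingers": 1},{"travel": [-0.02,1,0],"delta_rot": [0,0,0],"fingers": 1}]'

```text
clock: 16.92
tcp_pos: [0.6297, -0.0686, 0.1354]
orientation: [0.0, 0.205, 0.979, 0.0]
wrist_force: [-0.3, -0.5, -2.3]
finger_gap: 0.0523
grip_force: 63.3
```

Call:
carry_out --series '[{"travel": [-0.02,1,0],"delta_rot": [0,0,0],"fingers": 1},{"travel": [-0.02,1,0],"delta_rot": [0,0,0],"fingers": 1},{"travel": [-0.02,1,0],"delta_rot": [0,0,0],"fingers": 1},{"travel": [-0.02,1,0],"delta_rot": [0,0,0],"fingers": 1},{"travel": [-0.02,1,0],"delta_rot": [0,0,0],"fingers": 1}]'

```text
clock: 17.55
tcp_pos: [0.627, 0.0563, 0.1354]
orientation: [0.0, 0.205, 0.979, 0.0]
wrist_force: [1.0, 0.4, -1.9]
finger_gap: 0.0522
grip_force: 63.3
```

Call:
carry_out --series '[{"travel": [-0.02,1,0],"delta_rot": [0,0,0],"fingers": 1},{"travel": [-0.02,1,0],"delta_rot": [0,0,0],"fingers": 1},{"travel": [-0.02,1,0],"delta_rot": [0,0,0],"fingers": 1},{"travel": [-0.02,1,0],"delta_rot": [0,0,0],"fingers": 1},{"travel": [-0.02,1,0],"delta_rot": [0,0,0],"fingers": 1}]'

```text
clock: 18.18
tcp_pos: [0.6244, 0.1813, 0.1354]
orientation: [0.0, 0.205, 0.979, 0.0]
wrist_force: [-0.3, 0.7, -2.0]
finger_gap: 0.0519
grip_force: 63.3
```

Call:
carry_out --series '[{"travel": [0,1,0],"delta_rot": [0,0,0],"fingers": 1},{"travel": [0,1,0],"delta_rot": [0,0,0],"fingers": 1},{"travel": [0,1,0],"delta_rot": [0,0,0],"fingers": 1},{"travel": [0,0.9,0],"delta_rot": [0,0,0],"fingers": 1},{"travel": [0,0.5,0],"delta_rot": [0,0,0],"fingers": 1}]'

```text
clock: 18.8
tcp_pos: [0.6246, 0.2914, 0.1352]
orientation: [-0.0, 0.204, 0.979, 0.0]
wrist_force: [0.5, 0.4, -2.8]
finger_gap: 0.0524
grip_force: 63.4
```

Call:
carry_out --series '[{"travel": [0,0.2,0],"delta_rot": [0,0,0],"fingers": 1},{"travel": [0,0,0],"delta_rot": [0,0,0],"fingers": 1},{"travel": [0,0,0],"delta_rot": [0,0,0],"fingers": 1}]'

```text
clock: 19.18
tcp_pos: [0.6249, 0.2939, 0.1353]
orientation: [0.0, 0.205, 0.979, -0.0]
wrist_force: [-0.5, -0.0, -2.2]
finger_gap: 0.0523
grip_force: 63.4
```

Run:
```python
from h import *
s=env.get_state();print(s["tcp_pos"],s["joint_pos"][5])
b=save("side","side6");z=s["tcp_pos"][2]-.002
print(proj(b,[[.6247,.2972,z],[.6247,.2972,z+.028],[.6247,.2972,.012]]))
cv2.imwrite("pics/g6.png",np.clip(cv2.resize(b["color"][60:180,130:250],(600,600),interpolation=2)[:,:,::-1]*1.4,0,255).astype(np.uint8))
```

```text
[0.62488195 0.29392885 0.13533724] 0.7374365815776031
[[177.30959535 100.17363883]
 [175.9564512   90.51813128]
 [182.71909559 138.61501399]]
```

View pics/g6.png

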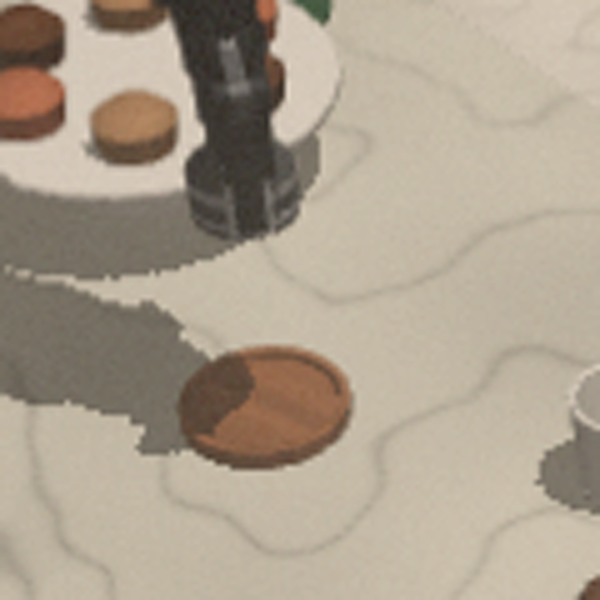

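The leveller is level and over the coaster, 2–3 mm short in y. I'll correct that and lower.

Call:
carry_out --series '[{"travel": [-0.05,0.08,-0.6],"delta_rot": [0,0,0],"fingers": 1},{"travel": [0,0,-1],"delta_rot": [0,0,0],"fingers": 1},{"travel": [0,0,-1],"delta_rot": [0,0,0],"fingers": 1},{"travel": [0,0,-1],"delta_rot": [0,0,0],"fingers": 1},{"travel": [0,0,-0.6],"delta_rot": [0,0,0],"fingers": 1}]'

```text
clock: 19.85
tcp_pos: [0.622, 0.2961, 0.0277]
orientation: [-0.001, 0.205, 0.979, -0.001]
wrist_force: [-0.4, -0.7, -2.7]
finger_gap: 0.0525
grip_force: 63.4
```

Call:
carry_out --series '[{"travel": [0,0,-0.3],"delta_rot": [0,0,0],"fingers": 1},{"travel": [0,0,-0.2],"delta_rot": [0,0,0],"fingers": 1},{"travel": [0,0,-0.1],"delta_rot": [0,0,0],"fingers": 1},{"travel": [0,0,0],"delta_rot": [0,0,0],"fingers": 1}]'

```text
clock: 20.35
tcp_pos: [0.6238, 0.2969, 0.0159]
orientation: [0.0, 0.205, 0.979, 0.0]
wrist_force: [0.7, 0.1, -2.6]
finger_gap: 0.0524
grip_force: 63.4
```

Call:
carry_out --series '[{"travel": [0,0,-0.15],"delta_rot": [0,0,0],"fingers": 1},{"travel": [0,0,-0.1],"delta_rot": [0,0,0],"fingers": 1},{"travel": [0,0,-0.05],"delta_rot": [0,0,0],"fingers": 1},{"travel": [0,0,0],"delta_rot": [0,0,0],"fingers": 1}]'

```text
clock: 20.85
tcp_pos: [0.6234, 0.2967, 0.0082]
orientation: [0.0, 0.205, 0.979, 0.0]
wrist_force: [-1.2, 0.1, 1.8]
finger_gap: 0.0522
grip_force: 63.9
```

Call:
carry_out --series '[{"travel": [0,0,0],"delta_rot": [0,0,0],"fingers": -1},{"travel": [0,0,0],"delta_rot": [0,0,0],"fingers": -1},{"travel": [0,0,0],"delta_rot": [0,0,0],"fingers": -1},{"travel": [0,0,0],"delta_rot": [0,0,0],"fingers": -1},{"travel": [0,0,0.4],"delta_rot": [0,0,0],"fingers": -1}]'

```text
clock: 21.48
tcp_pos: [0.6226, 0.2964, 0.0172]
orientation: [-0.001, 0.205, 0.979, -0.0]
wrist_force: [0.7, 0.1, 0.6]
finger_gap: 0.0853
grip_force: 0.0
```

Call:
carry_out --series '[{"travel": [0,0,0.8],"delta_rot": [0,0,0],"fingers": -1},{"travel": [0,0,1],"delta_rot": [0,0,0],"fingers": -1},{"travel": [0,0,1],"delta_rot": [0,0,0],"fingers": -1},{"travel": [0,0,1],"delta_rot": [0,0,0],"fingers": -1},{"travel": [0,-0.7,0.6],"delta_rot": [0,0,0],"fingers": -1}]'

```text
clock: 22.1
tcp_pos: [0.6241, 0.2799, 0.1301]
orientation: [0.001, 0.204, 0.979, 0.001]
wrist_force: [0.1, -0.5, 0.1]
finger_gap: 0.0856
grip_force: 0.0
```

Call:
carry_out --series '[{"travel": [0.02,-1,0],"delta_rot": [0,0,0],"fingers": -1},{"travel": [0.02,-1,0],"delta_rot": [0,0,0],"fingers": -1},{"travel": [0.02,-1,0],"delta_rot": [0,0,0],"fingers": -1},{"travel": [0.02,-1,0],"delta_rot": [0,0,0],"fingers": -1},{"travel": [0.02,-1,0],"delta_rot": [0,0,0],"fingers": -1}]'

```text
clock: 22.72
tcp_pos: [0.6253, 0.1517, 0.1269]
orientation: [-0.001, 0.206, 0.979, -0.0]
wrist_force: [0.9, 0.2, -0.4]
finger_gap: 0.0852
grip_force: 0.0
```

Call:
carry_out --series '[{"travel": [0.02,-1,0],"delta_rot": [0,0,0],"fingers": -1},{"travel": [0.02,-1,0],"delta_rot": [0,0,0],"fingers": -1},{"travel": [0.02,-1,0],"delta_rot": [0,0,0],"fingers": -1},{"travel": [0.02,-1,0],"delta_rot": [0,0,0],"fingers": -1},{"travel": [0.02,-1,0],"delta_rot": [0,0,0],"fingers": -1}]'

```text
clock: 23.35
tcp_pos: [0.6275, 0.0269, 0.1269]
orientation: [-0.001, 0.206, 0.979, -0.0]
wrist_force: [1.0, -0.3, 0.5]
finger_gap: 0.0851
grip_force: 0.0
```

Run:
```python
from h import *
a=save("top","top7");b=save("side","side7");print(env.get_state()["tcp_pos"])
for c,n in((a,"top"),(b,"side")):
    for x,y,z in((.635,-.307,.074),(.6247,.2972,.034),(.625,.006,.08)): print(n,proj(c,[[x,y,z]]).round(1))
f=lambda c,x,y,r:cv2.resize(c["color"][y-r:y+r,x-r:x+r],(300,300),interpolation=2)
o=np.vstack([np.hstack([f(b,360,265,35),f(b,182,135,30)]),np.hstack([f(a,370,186,28),f(a,140,194,28)])])
cv2.imwrite("pics/g7.png",np.clip(o[:,:,::-1]*1.4,0,255).astype(np.uint8))
```

```text
[0.62781674 0.02552041 0.12698295]
top [[372.7 185.9]]
top [[136.2 192.5]]
top [[248.3 189.9]]
side [[360.8 265.3]]
side [[181.8 132. ]]
side [[252.  177.9]]
```

View pics/g7.png

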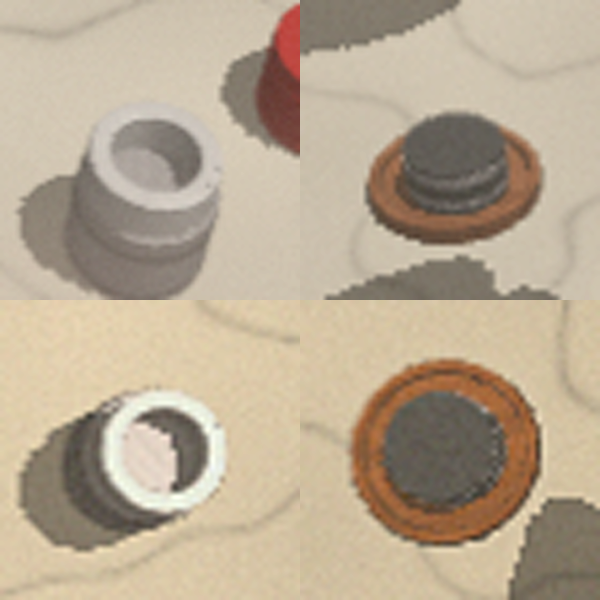

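The leveller lies centred in the coaster. The ring centre is (372.8,186.4) in the top view and (361.2,266.6) in the side view, which still gives (0.634,-0.307). I'll go for the ring.

Call:
carry_out --series '[{"travel": [0.02,-1,0],"delta_rot": [0,0,0],"fingers": -1},{"travel": [0.02,-1,0],"delta_rot": [0,0,0],"fingers": -1},{"travel": [0.02,-1,0],"delta_rot": [0,0,0],"fingers": -1},{"travel": [0.02,-1,0],"delta_rot": [0,0,0],"fingers": -1},{"travel": [0.02,-1,0],"delta_rot": [0,0,0],"fingers": -1}]'

```text
clock: 24.08
tcp_pos: [0.6302, -0.0966, 0.1272]
orientation: [-0.001, 0.205, 0.979, 0.0]
wrist_force: [0.4, 0.1, 0.4]
finger_gap: 0.0852
grip_force: 0.0
```

Call:
carry_out --series '[{"travel": [0.02,-1,0],"delta_rot": [0,0,0],"fingers": -1},{"travel": [0.02,-1,0],"delta_rot": [0,0,0],"fingers": -1},{"travel": [0.02,-1,0],"delta_rot": [0,0,0],"fingers": -1},{"travel": [0.02,-1,0],"delta_rot": [0,0,0],"fingers": -1},{"travel": [0.02,-1,0],"delta_rot": [0,0,0],"fingers": -1}]'

```text
clock: 24.7
tcp_pos: [0.6335, -0.2225, 0.1278]
orientation: [0.0, 0.205, 0.979, 0.0]
wrist_force: [-0.0, 0.3, -0.8]
finger_gap: 0.0856
grip_force: 0.0
```

Call:
carry_out --series '[{"travel": [0.02,-1,0],"delta_rot": [0,0,0],"fingers": -1},{"travel": [0.02,-1,0],"delta_rot": [0,0,0],"fingers": -1},{"travel": [0,-1,0],"delta_rot": [0,0,0],"fingers": -1},{"travel": [0,-0.3,0],"delta_rot": [0,0,0],"fingers": -1},{"travel": [0,0,0],"delta_rot": [0,0,0],"fingers": -1}]'

```text
clock: 25.32
tcp_pos: [0.6343, -0.3037, 0.1276]
orientation: [-0.0, 0.205, 0.979, 0.0]
wrist_force: [-0.1, -0.1, -0.2]
finger_gap: 0.0856
grip_force: 0.0
```

Call:
carry_out --series '[{"travel": [0,-0.13,-0.7],"delta_rot": [0,0,0],"fingers": -1},{"travel": [0,0,-0.9],"delta_rot": [0,0,0],"fingers": -1},{"travel": [0,0,-0.9],"delta_rot": [0,0,0],"fingers": -1},{"travel": [0,0,-0.5],"delta_rot": [0,0,0],"fingers": -1},{"travel": [0,0,-0.2],"delta_rot": [0,0,0],"fingers": -1}]' --squeeze 40

```text
clock: 25.95
tcp_pos: [0.6339, -0.3056, 0.0465]
orientation: [-0.001, 0.205, 0.979, 0.0]
wrist_force: [0.7, 0.5, 0.4]
finger_gap: 0.0856
grip_force: 0.0
```

Call:
carry_out --series '[{"travel": [0,0,0],"delta_rot": [0,0,0],"fingers": -1},{"travel": [0,0,0],"delta_rot": [0,0,0],"fingers": -1}]'

```text
clock: 26.2
tcp_pos: [0.6351, -0.3068, 0.0489]
orientation: [0.001, 0.205, 0.979, -0.0]
wrist_force: [0.1, -0.2, -0.1]
finger_gap: 0.0852
grip_force: 0.0
```

Call:
carry_out --series '[{"travel": [0,0,-0.08],"delta_rot": [0,0,0],"fingers": -1},{"travel": [0,0,0],"delta_rot": [0,0,0],"fingers": 1},{"travel": [0,0,0],"delta_rot": [0,0,0],"fingers": 1},{"travel": [0,0,0],"delta_rot": [0,0,0],"fingers": 1},{"travel": [0,0,0],"delta_rot": [0,0,0],"fingers": 1}]'

```text
clock: 26.82
tcp_pos: [0.6349, -0.3068, 0.0465]
orientation: [0.001, 0.205, 0.979, -0.0]
wrist_force: [-0.2, 0.0, 4.3]
finger_gap: 0.0592
grip_force: 43.5
```

Call:
carry_out --series '[{"travel": [0,0,0],"delta_rot": [0,0,0],"fingers": 1},{"travel": [0,0,0.2],"delta_rot": [0,0,0],"fingers": 1},{"travel": [0,0,0.4],"delta_rot": [0,0,0],"fingers": 1},{"travel": [0,0,0.8],"delta_rot": [0,0,0],"fingers": 1},{"travel": [0,0,0],"delta_rot": [0,0,0],"fingers": 1}]'

```text
clock: 27.45
tcp_pos: [0.6356, -0.3072, 0.0828]
orientation: [0.002, 0.205, 0.979, -0.001]
wrist_force: [0.6, -0.2, -1.6]
finger_gap: 0.0594
grip_force: 43.3
```

Run:
```python
from h import *
b=save("side","side8");a=cam("top")
p=cv2.imread("pics/side0.png")
f=lambda c,x,y,r:cv2.resize(c[y-r:y+r,x-r:x+r],(390,390),interpolation=2)
o=np.hstack([f(b["color"],365,250,55),f(a["color"],200,225,60)])
cv2.imwrite("pics/g8.png",np.clip(o[:,:,::-1]*1.4,0,255).astype(np.uint8))
```

```text
(no output)
```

View pics/g8.png

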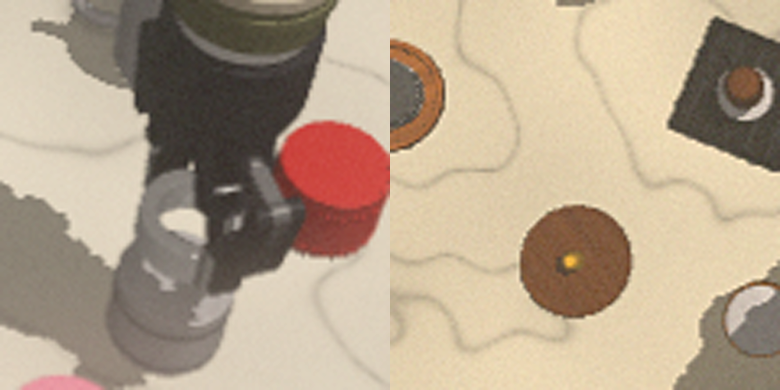

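The ring is held level and the tin stays put. The post base centre at (197.2,245.3) agrees with (0.489,0.142). I'll carry the ring over.

Call:
carry_out --series '[{"travel": [0,0,0.9],"delta_rot": [0,0,0],"fingers": 1},{"travel": [-0.1,0.3,0.9],"delta_rot": [0,0,0],"fingers": 1},{"travel": [-0.33,1,0],"delta_rot": [0,0,0],"fingers": 1},{"travel": [-0.33,1,0],"delta_rot": [0,0,0],"fingers": 1},{"travel": [-0.33,1,0],"delta_rot": [0,0,0],"fingers": 1}]'

```text
clock: 28.18
tcp_pos: [0.6063, -0.223, 0.1246]
orientation: [-0.001, 0.205, 0.979, 0.0]
wrist_force: [0.1, 0.5, -0.7]
finger_gap: 0.0593
grip_force: 43.4
```

Call:
carry_out --series '[{"travel": [-0.33,1,0],"delta_rot": [0,0,0],"fingers": 1},{"travel": [-0.33,1,0],"delta_rot": [0,0,0],"fingers": 1},{"travel": [-0.33,1,0],"delta_rot": [0,0,0],"fingers": 1},{"travel": [-0.33,1,0],"delta_rot": [0,0,0],"fingers": 1},{"travel": [-0.33,1,0],"delta_rot": [0,0,0],"fingers": 1}]'

```text
clock: 28.8
tcp_pos: [0.565, -0.0979, 0.125]
orientation: [-0.001, 0.205, 0.979, 0.0]
wrist_force: [0.5, 1.1, -0.6]
finger_gap: 0.0592
grip_force: 43.4
```

Call:
carry_out --series '[{"travel": [-0.33,1,0],"delta_rot": [0,0,0],"fingers": 1},{"travel": [-0.33,1,0],"delta_rot": [0,0,0],"fingers": 1},{"travel": [-0.33,1,0],"delta_rot": [0,0,0],"fingers": 1},{"travel": [-0.33,1,0],"delta_rot": [0,0,0],"fingers": 1},{"travel": [-0.33,1,0],"delta_rot": [0,0,0],"fingers": 1}]'

```text
clock: 29.42
tcp_pos: [0.5239, 0.0272, 0.1254]
orientation: [-0.0, 0.205, 0.979, 0.0]
wrist_force: [0.3, 0.8, -0.8]
finger_gap: 0.0592
grip_force: 43.4
```

Call:
carry_out --series '[{"travel": [-0.33,1,0],"delta_rot": [0,0,0],"fingers": 1},{"travel": [-0.33,1,0],"delta_rot": [0,0,0],"fingers": 1},{"travel": [-0.33,1,0],"delta_rot": [0,0,0],"fingers": 1},{"travel": [-0.2,0.6,0],"delta_rot": [0,0,0],"fingers": 1},{"travel": [0,0,0],"delta_rot": [0,0,0],"fingers": 1}]'

```text
clock: 30.05
tcp_pos: [0.4944, 0.1167, 0.1256]
orientation: [-0.0, 0.204, 0.979, -0.0]
wrist_force: [0.3, -1.0, -0.7]
finger_gap: 0.0591
grip_force: 43.4
```

Call:
carry_out --series '[{"travel": [0,0,0],"delta_rot": [0,0,0],"fingers": 1},{"travel": [0,0,0],"delta_rot": [0,0,0],"fingers": 1}]'

```text
clock: 30.3
tcp_pos: [0.4953, 0.1153, 0.1258]
orientation: [0.0, 0.205, 0.979, -0.0]
wrist_force: [0.6, -0.0, -1.2]
finger_gap: 0.059
grip_force: 43.4
```

Call:
carry_out --series '[{"travel": [-0.13,0.6,0],"delta_rot": [0,0,0],"fingers": 1},{"travel": [-0.12,0.47,-0.5],"delta_rot": [0,0,0],"fingers": 1},{"travel": [0,0,-1],"delta_rot": [0,0,0],"fingers": 1},{"travel": [0,0,-1],"delta_rot": [0,0,0],"fingers": 1},{"travel": [0,0,0],"delta_rot": [0,0,0],"fingers": 1}]'

```text
clock: 30.92
tcp_pos: [0.4861, 0.1432, 0.0609]
orientation: [-0.003, 0.205, 0.979, -0.001]
wrist_force: [0.0, 0.6, -0.9]
finger_gap: 0.059
grip_force: 43.5
```

Call:
carry_out --series '[{"travel": [0,0,0],"delta_rot": [0,0,0],"fingers": 1}]'

```text
clock: 31.05
tcp_pos: [0.4887, 0.1432, 0.0636]
orientation: [0.0, 0.205, 0.979, 0.0]
wrist_force: [-0.3, 0.1, -1.4]
finger_gap: 0.0591
grip_force: 43.5
```

Run:
```python
from h import *
b=save("side","side9");s=env.get_state();print(s["tcp_pos"],s["orientation"])
h=cv2.cvtColor(b["color"],cv2.COLOR_RGB2HSV)
for x,y,z in((.489,.142,.01),(.489,.142,.042),(.489,.142,.0657),(.489,.142,.0897)): print(proj(b,[[x,y,z]]).round(1))
cv2.imwrite("pics/g9.png",np.clip(cv2.resize(b["color"][140:220,130:210],(560,560),interpolation=2)[:,:,::-1]*1.4,0,255).astype(np.uint8))
```

```text
[0.48924343 0.14310957 0.06402391] [5.35808345e-04 2.04782397e-01 9.78807345e-01 2.54865506e-04]
[[171.1 194.4]]
[[169.3 184.7]]
[[167.9 177.2]]
[[166.5 169.4]]
```

View pics/g9.png

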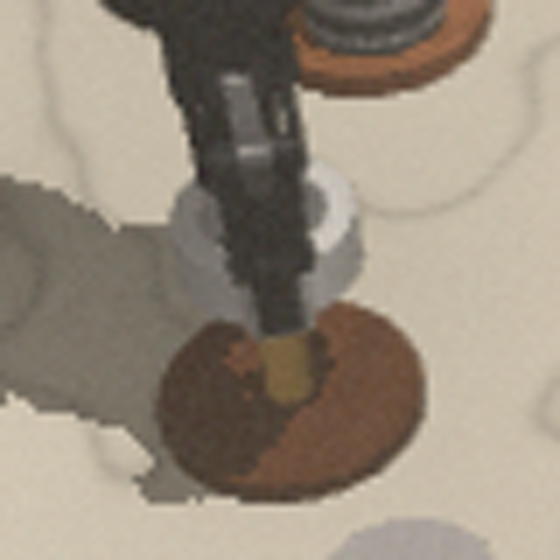

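The ring is concentric with the post within about 2 mm and level. I'll lower it.

Call:
carry_out --series '[{"travel": [0,0,-0.5],"delta_rot": [0,0,0],"fingers": 1},{"travel": [0,0,-0.6],"delta_rot": [0,0,0],"fingers": 1},{"travel": [0,0,-0.6],"delta_rot": [0,0,0],"fingers": 1},{"travel": [0,0,-0.25],"delta_rot": [0,0,0],"fingers": 1},{"travel": [0,0,-0.1],"delta_rot": [0,0,0],"fingers": 1}]'

```text
clock: 31.72
tcp_pos: [0.4882, 0.1426, 0.0113]
orientation: [-0.001, 0.205, 0.979, -0.0]
wrist_force: [0.7, -0.2, -1.3]
finger_gap: 0.0591
grip_force: 43.5
```

Call:
carry_out --series '[{"travel": [0,0,0],"delta_rot": [0,0,0],"fingers": 1},{"travel": [0,0,0],"delta_rot": [0,0,0],"fingers": 1}]'

```text
clock: 31.98
tcp_pos: [0.4891, 0.1428, 0.0125]
orientation: [0.0, 0.205, 0.979, 0.0]
wrist_force: [-0.2, -1.0, -0.3]
finger_gap: 0.0592
grip_force: 43.5
```

Call:
carry_out --series '[{"travel": [0,0,-0.12],"delta_rot": [0,0,0],"fingers": 1},{"travel": [0,0,-0.08],"delta_rot": [0,0,0],"fingers": 1},{"travel": [0,0,-0.04],"delta_rot": [0,0,0],"fingers": 1},{"travel": [0,0,0],"delta_rot": [0,0,0],"fingers": 1}]'

```text
clock: 32.48
tcp_pos: [0.4886, 0.1427, 0.0065]
orientation: [0.0, 0.205, 0.979, 0.0]
wrist_force: [-2.4, -0.2, 5.3]
finger_gap: 0.0591
grip_force: 44.0
```

Call:
carry_out --series '[{"travel": [0,0,0],"delta_rot": [0,0,0],"fingers": -1},{"travel": [0,0,0],"delta_rot": [0,0,0],"fingers": -1},{"travel": [0,0,0],"delta_rot": [0,0,0],"fingers": -1},{"travel": [0,0,0],"delta_rot": [0,0,0],"fingers": -1},{"travel": [0,0,0.4],"delta_rot": [0,0,0],"fingers": -1}]'

```text
clock: 33.1
tcp_pos: [0.4879, 0.1426, 0.0157]
orientation: [-0.001, 0.205, 0.979, -0.0]
wrist_force: [-0.1, -0.5, -0.1]
finger_gap: 0.0855
grip_force: 0.0
```

Call:
carry_out --series '[{"travel": [0,0,0.8],"delta_rot": [0,0,0],"fingers": -1},{"travel": [0,0,1],"delta_rot": [0,0,0],"fingers": -1},{"travel": [0,0,1],"delta_rot": [0,0,0],"fingers": -1},{"travel": [0,0,1],"delta_rot": [0,0,0],"fingers": -1},{"travel": [0.2,-0.6,0.4],"delta_rot": [0,0,0],"fingers": -1}]'

```text
clock: 33.72
tcp_pos: [0.4946, 0.128, 0.1231]
orientation: [0.001, 0.204, 0.979, 0.001]
wrist_force: [0.6, -0.2, 0.1]
finger_gap: 0.0852
grip_force: 0.0
```

Call:
carry_out --series '[{"travel": [0.33,-1,0],"delta_rot": [0,0,0],"fingers": -1},{"travel": [0.33,-1,0],"delta_rot": [0,0,0],"fingers": -1},{"travel": [0.33,-1,0],"delta_rot": [0,0,0],"fingers": -1},{"travel": [0.33,-1,0],"delta_rot": [0,0,0],"fingers": -1},{"travel": [0.33,-1,0],"delta_rot": [0,0,0],"fingers": -1}]'

```text
clock: 34.35
tcp_pos: [0.5349, 0.0009, 0.1207]
orientation: [-0.0, 0.205, 0.979, -0.0]
wrist_force: [0.3, 0.5, 0.7]
finger_gap: 0.0855
grip_force: 0.0
```

Call:
carry_out --series '[{"travel": [0.33,-1,0],"delta_rot": [0,0,0],"fingers": -1},{"travel": [0.33,-1,0],"delta_rot": [0,0,0],"fingers": -1},{"travel": [0.33,-1,0],"delta_rot": [0,0,0],"fingers": -1},{"travel": [0.33,-1,0],"delta_rot": [0,0,0],"fingers": -1},{"travel": [0.33,-1,0],"delta_rot": [0,0,0],"fingers": -1}]'

```text
clock: 34.98
tcp_pos: [0.5761, -0.1241, 0.1207]
orientation: [-0.0, 0.205, 0.979, -0.0]
wrist_force: [0.1, -0.4, 0.0]
finger_gap: 0.0857
grip_force: 0.0
```

Run:
```python
from h import *
a=cam("top");b=save("side","side10");print(env.get_state()["tcp_pos"])
def near(c,x,y,r,f):
    h=cv2.cvtColor(c["color"],cv2.COLOR_RGB2HSV).astype(int);k=np.zeros(h.shape[:2],bool);k[y-r:y+r,x-r:x+r]=True
    m=(k&f(h)).astype(np.uint8)*255;q=max(cv2.findContours(m,0,1)[0],key=cv2.contourArea);return cv2.fitEllipse(q),cv2.contourArea(q)
# funnel: grey/bright unsaturated blob on the wooden base
for c,n in((a,"top"),(b,"side")):
    p=proj(c,[[.489,.142,.03]])[0];e=near(c,int(p[0]),int(p[1]),16,lambda h:(h[...,1]<50)&(h[...,2]>95));print("ring",n,np.round(p,1),e,plane(c,[e[0][0]],.03))
    t=proj(c,[[.634,-.307,.05]])[0];print("tin exp",t, c["color"][int(t[1]),int(t[0])])
e=near(a,370,187,22,lambda h:(h[...,2]>150)&(h[...,1]<45));print("tin top",e,plane(a,[e[0][0]],.05))
f=lambda c,x,y,r:cv2.resize(c["color"][y-r:y+r,x-r:x+r],(390,300),interpolation=2)
o=np.vstack([np.hstack([f(b,360,275,30),f(b,171,188,25)]),np.hstack([f(a,370,187,25),f(a,197,245,25)])])
cv2.imwrite("pics/g10.png",np.clip(o[:,:,::-1]*1.3,0,255).astype(np.uint8))
```

```text
[ 0.57701529 -0.1255897   0.12073072]
ring top [195.8 244.9] (((196.1680908203125, 244.483642578125), (21.79288101196289, 22.82941246032715), 51.48506164550781), 388.0) [[0.49016854 0.14104092 0.03      ]]
tin exp [370.1514647  187.57057677] [139 124  98]
ring side [170.  188.4] (((169.1978759765625, 183.6361541748047), (28.20886993408203, 35.08856201171875), 103.0837173461914), 700.5) [[0.49621194 0.15665291 0.03      ]]
tin exp [358.58414608 272.9718636 ] [130 122 117]
tin top (((380.2154235839844, 189.51487731933594), (2.262619972229004, 10.737519264221191), 17.27326011657715), 10.0) [[ 0.62888667 -0.332565    0.05      ]]
```

View pics/g10.png

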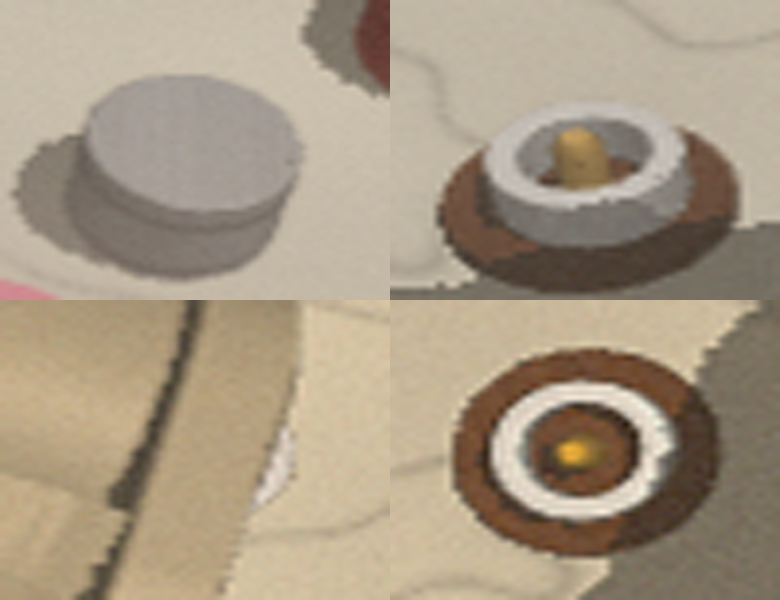

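The ring lies flat round the post, and the tin's top centre at (359.5,274) in the side view fits (0.634,-0.308). I'll go for the tin.

Call:
carry_out --series '[{"travel": [0.31,-1,0],"delta_rot": [0,0,0],"fingers": -1},{"travel": [0.31,-1,0],"delta_rot": [0,0,0],"fingers": -1},{"travel": [0.31,-1,0],"delta_rot": [0,0,0],"fingers": -1},{"travel": [0.31,-1,0],"delta_rot": [0,0,0],"fingers": -1},{"travel": [0.31,-1,0],"delta_rot": [0,0,0],"fingers": -1}]'

```text
clock: 35.7
tcp_pos: [0.6152, -0.2487, 0.1209]
orientation: [-0.0, 0.205, 0.979, -0.0]
wrist_force: [0.9, 0.7, 0.2]
finger_gap: 0.0854
grip_force: 0.0
```

Call:
carry_out --series '[{"travel": [0.31,-1,0],"delta_rot": [0,0,0],"fingers": -1},{"travel": [0.31,-1,0],"delta_rot": [0,0,0],"fingers": -1},{"travel": [0.11,-0.3,0],"delta_rot": [0,0,0],"fingers": -1},{"travel": [0,0,-0.6],"delta_rot": [0,0,0],"fingers": -1},{"travel": [0,0,0],"delta_rot": [0,0,0],"fingers": -1}]'

```text
clock: 36.33
tcp_pos: [0.6317, -0.3031, 0.1037]
orientation: [-0.002, 0.205, 0.979, 0.001]
wrist_force: [-0.3, 0.3, 0.2]
finger_gap: 0.0852
grip_force: 0.0
```

Call:
carry_out --series '[{"travel": [0,0,0],"delta_rot": [0,0,0],"fingers": -1}]'

```text
clock: 36.45
tcp_pos: [0.6328, -0.3036, 0.1057]
orientation: [-0.001, 0.204, 0.979, 0.0]
wrist_force: [0.1, 1.1, -0.4]
finger_gap: 0.0853
grip_force: 0.0
```

Call:
carry_out --series '[{"travel": [0.04,-0.16,-0.7],"delta_rot": [0,0,0],"fingers": -1},{"travel": [0,0,-1],"delta_rot": [0,0,0],"fingers": -1},{"travel": [0,0,-1],"delta_rot": [0,0,0],"fingers": -1},{"travel": [0,0,-0.8],"delta_rot": [0,0,0],"fingers": -1},{"travel": [0,0,-0.3],"delta_rot": [0,0,0],"fingers": -1}]' --squeeze 50

```text
clock: 37.08
tcp_pos: [0.633, -0.308, 0.0086]
orientation: [-0.002, 0.205, 0.979, 0.001]
wrist_force: [0.0, -0.4, -0.7]
finger_gap: 0.0855
grip_force: 0.0
```

Call:
carry_out --series '[{"travel": [0,0,0],"delta_rot": [0,0,0],"fingers": -1},{"travel": [0,0,0],"delta_rot": [0,0,0],"fingers": -1}]'

```text
clock: 37.33
tcp_pos: [0.6348, -0.3091, 0.012]
orientation: [0.001, 0.205, 0.979, -0.0]
wrist_force: [-1.0, 0.1, 0.4]
finger_gap: 0.0853
grip_force: 0.0
```

Call:
carry_out --series '[{"travel": [0,0.03,-0.1],"delta_rot": [0,0,0],"fingers": -1},{"travel": [0,0,0],"delta_rot": [0,0,0],"fingers": 1},{"travel": [0,0,0],"delta_rot": [0,0,0],"fingers": 1},{"travel": [0,0,0],"delta_rot": [0,0,0],"fingers": 1},{"travel": [0,0,0],"delta_rot": [0,0,0],"fingers": 1}]'

```text
clock: 37.95
tcp_pos: [0.6347, -0.3081, 0.0094]
orientation: [0.001, 0.205, 0.979, 0.0]
wrist_force: [0.5, 1.6, 6.4]
finger_gap: 0.0641
grip_force: 55.8
```

Call:
carry_out --series '[{"travel": [0,0,0],"delta_rot": [0,0,0],"fingers": 1},{"travel": [0,0,0.2],"delta_rot": [0,0,0],"fingers": 1},{"travel": [0,0,0.5],"delta_rot": [0,0,0],"fingers": 1},{"travel": [0,0,1],"delta_rot": [0,0,0],"fingers": 1},{"travel": [0,0,1],"delta_rot": [0,0,0],"fingers": 1}]'

```text
clock: 38.58
tcp_pos: [0.6338, -0.308, 0.0767]
orientation: [-0.001, 0.205, 0.979, 0.0]
wrist_force: [0.0, 0.1, -2.1]
finger_gap: 0.064
grip_force: 55.5
```

Call:
carry_out --series '[{"travel": [0,0,0.8],"delta_rot": [0,0,0],"fingers": 1},{"travel": [0,0,0],"delta_rot": [0,0,0],"fingers": 1},{"travel": [0,0,0],"delta_rot": [0,0,0],"fingers": 1}]'

```text
clock: 38.95
tcp_pos: [0.6337, -0.3078, 0.0952]
orientation: [-0.001, 0.205, 0.979, 0.0]
wrist_force: [-0.2, -0.1, -2.6]
finger_gap: 0.0639
grip_force: 55.5
```

Run:
```python
from h import *
c=cam("side");h=cv2.cvtColor(c["color"],cv2.COLOR_RGB2HSV).astype(int)
print(proj(c,[[.4749,-.1857,.022]]))
x,y=map(int,proj(c,[[.4749,-.1857,.022]])[0]);print(h[y,x],h[y+10,x],h[y-40,x],h[y,x-40])
for name,f in(("plate",(h[...,1]<38)&(h[...,2]>115)),("dark",h[...,2]<75),("all",(h[...,2]<75)|((h[...,1]<38)&(h[...,2]>115)))):
    m=np.zeros(h.shape[:2],np.uint8);m[y-45:y+45,x-60:x+50]=f[y-45:y+45,x-60:x+50]*255;m=cv2.morphologyEx(m,cv2.MORPH_OPEN,np.ones((3,3)))
    k=max(cv2.findContours(m,0,1)[0],key=cv2.contourArea).reshape(-1,2).astype(float);W=plane(c,k,.022)[:,:2].astype(np.float32)
    print(name,k.min(0),k.max(0),cv2.minAreaRect(W))
```

```text
[[254.92257102 284.99904952]]
[ 12  20 129] [ 18  20 127] [20 41 94] [17 35 51]
plate [225. 272.] [297. 314.] ((0.48415008187294006, -0.1957395374774933), (0.09837627410888672, 0.12552140653133392), 69.53763580322266)
dark [208. 277.] [288. 327.] ((0.4528299868106842, -0.18859848380088806), (0.11363661289215088, 0.12602189183235168), 75.8555908203125)
all [208. 272.] [297. 327.] ((0.4640541672706604, -0.1974930465221405), (0.11532191932201385, 0.1621742844581604), 69.06410217285156)
```

Run:
```python
from h import *
c=cam("side");h=cv2.cvtColor(cv2.imread("pics/side0.png"),cv2.COLOR_BGR2HSV).astype(int)
x,y=255,288
f=(h[...,1]<34)&(h[...,2]>108)&(h[...,2]<150);m=np.zeros(h.shape[:2],np.uint8);m[y-35:y+35,x-45:x+45]=f[y-35:y+35,x-45:x+45]*255;m=cv2.morphologyEx(m,cv2.MORPH_OPEN,np.ones((5,5)))
k=max(cv2.findContours(m,0,1)[0],key=cv2.contourArea).reshape(-1,2).astype(float);W=plane(c,k,.022)[:,:2].astype(np.float32)
print(k.min(0),k.max(0),cv2.minAreaRect(W))
t=cam("top");cs=[cv2.boxPoints(((.4749,-.1857),(.0968,.0926),75.3))]
print(proj(c,np.c_[cs[0],[.022]*4]).round(0).tolist(), h[284:288,250:290:8,2].mean(0), h[275,230:290:6].tolist())
```

```text
[226. 261.] [286. 313.] ((0.4747137427330017, -0.1879412978887558), (0.09894222766160965, 0.09440506994724274), 75.47410583496094)
[[243.0, 314.0], [287.0, 296.0], [266.0, 259.0], [224.0, 275.0]] [114.75 117.75 117.   119.5  133.25] [[13, 20, 114], [13, 26, 116], [13, 20, 114], [16, 24, 115], [15, 22, 115], [15, 22, 117], [12, 22, 114], [15, 22, 116], [20, 40, 142], [17, 37, 145]]
```

Both views agree on the plate centre at (0.475,-0.187). I'll carry the tin there.

Call:
carry_out --series '[{"travel": [-0.5,0.4,0],"delta_rot": [0,0,0],"fingers": 1},{"travel": [-0.95,0.72,0],"delta_rot": [0,0,0],"fingers": 1},{"travel": [-0.95,0.72,0],"delta_rot": [0,0,0],"fingers": 1},{"travel": [-0.95,0.72,0],"delta_rot": [0,0,0],"fingers": 1},{"travel": [-0.95,0.72,0],"delta_rot": [0,0,0],"fingers": 1}]'

```text
clock: 39.72
tcp_pos: [0.5255, -0.2252, 0.0953]
orientation: [-0.001, 0.205, 0.979, 0.0]
wrist_force: [0.7, 0.5, -1.2]
finger_gap: 0.0639
grip_force: 55.5
```

Call:
carry_out --series '[{"travel": [-0.95,0.72,0],"delta_rot": [0,0,0],"fingers": 1},{"travel": [-0.8,0.6,0],"delta_rot": [0,0,0],"fingers": 1},{"travel": [-0.3,0.24,0],"delta_rot": [0,0,0],"fingers": 1},{"travel": [0,0,0],"delta_rot": [0,0,0],"fingers": 1},{"travel": [0,0,0],"delta_rot": [0,0,0],"fingers": 1}]'

```text
clock: 40.35
tcp_pos: [0.4765, -0.1878, 0.0962]
orientation: [0.001, 0.205, 0.979, -0.0]
wrist_force: [0.5, 0.0, -2.9]
finger_gap: 0.0639
grip_force: 55.5
```

Call:
carry_out --series '[{"travel": [-0.06,0.03,-0.6],"delta_rot": [0,0,0],"fingers": 1},{"travel": [0,0,-0.8],"delta_rot": [0,0,0],"fingers": 1},{"travel": [0,0,-0.6],"delta_rot": [0,0,0],"fingers": 1},{"travel": [0,0,-0.3],"delta_rot": [0,0,0],"fingers": 1},{"travel": [0,0,0],"delta_rot": [0,0,0],"fingers": 1}]'

```text
clock: 40.98
tcp_pos: [0.4736, -0.1861, 0.0378]
orientation: [-0.001, 0.205, 0.979, 0.0]
wrist_force: [-0.2, -1.3, -1.9]
finger_gap: 0.0639
grip_force: 55.5
```

Call:
carry_out --series '[{"travel": [0,0,0],"delta_rot": [0,0,0],"fingers": 1}]'

```text
clock: 41.1
tcp_pos: [0.4744, -0.1865, 0.039]
orientation: [0.0, 0.205, 0.979, -0.0]
wrist_force: [0.4, 1.1, -2.9]
finger_gap: 0.0643
grip_force: 55.5
```

Call:
carry_out --series '[{"travel": [0,0,-0.15],"delta_rot": [0,0,0],"fingers": 1},{"travel": [0,0,-0.1],"delta_rot": [0,0,0],"fingers": 1},{"travel": [0,0,-0.05],"delta_rot": [0,0,0],"fingers": 1},{"travel": [0,0,0],"delta_rot": [0,0,0],"fingers": 1}]'

```text
clock: 41.6
tcp_pos: [0.4739, -0.1863, 0.0314]
orientation: [0.0, 0.205, 0.979, 0.0]
wrist_force: [-1.1, 0.3, 1.8]
finger_gap: 0.0637
grip_force: 55.7
```

Contact is felt. I'll release, rise and check by measurement.

Call:
carry_out --series '[{"travel": [0,0,0],"delta_rot": [0,0,0],"fingers": -1},{"travel": [0,0,0],"delta_rot": [0,0,0],"fingers": -1},{"travel": [0,0,0],"delta_rot": [0,0,0],"fingers": -1},{"travel": [0,0,0],"delta_rot": [0,0,0],"fingers": -1},{"travel": [0,0,0.4],"delta_rot": [0,0,0],"fingers": -1}]'

```text
clock: 42.22
tcp_pos: [0.4733, -0.1859, 0.0408]
orientation: [-0.001, 0.205, 0.979, 0.0]
wrist_force: [-0.2, -1.1, 0.3]
finger_gap: 0.0855
grip_force: 0.0
```

Call:
carry_out --series '[{"travel": [0,0,0.8],"delta_rot": [0,0,0],"fingers": -1},{"travel": [0,0,1],"delta_rot": [0,0,0],"fingers": -1},{"travel": [0,0,1],"delta_rot": [0,0,0],"fingers": -1},{"travel": [0,0,1],"delta_rot": [0,0,0],"fingers": -1},{"travel": [0,0,0.6],"delta_rot": [0,0,0],"fingers": -1}]'

```text
clock: 42.85
tcp_pos: [0.4745, -0.1866, 0.153]
orientation: [0.001, 0.205, 0.979, -0.0]
wrist_force: [-0.9, -0.2, 0.7]
finger_gap: 0.0853
grip_force: 0.0
```

Call:
carry_out --series '[{"travel": [0.5,-1,0],"delta_rot": [0,0,0],"fingers": -1},{"travel": [0.5,-1,0],"delta_rot": [0,0,0],"fingers": -1},{"travel": [0.5,-1,0],"delta_rot": [0,0,0],"fingers": -1},{"travel": [0.5,-1,0],"delta_rot": [0,0,0],"fingers": -1},{"travel": [0.5,-1,0],"delta_rot": [0,0,0],"fingers": -1}]'

```text
clock: 43.48
tcp_pos: [0.5367, -0.3119, 0.1509]
orientation: [-0.0, 0.205, 0.979, 0.0]
wrist_force: [0.3, 0.3, 0.3]
finger_gap: 0.0855
grip_force: 0.0
```

Call:
carry_out --series '[{"travel": [0.2,-0.5,0],"delta_rot": [0,0,0],"fingers": -1},{"travel": [0,0,0],"delta_rot": [0,0,0],"fingers": -1},{"travel": [0,0,0],"delta_rot": [0,0,0],"fingers": -1}]'

```text
clock: 43.85
tcp_pos: [0.5409, -0.3228, 0.151]
orientation: [-0.0, 0.205, 0.979, 0.0]
wrist_force: [0.6, -0.6, -0.1]
finger_gap: 0.0851
grip_force: 0.0
```

Run:
```python
from h import *
r={n:save(n,n+"11") for n in("top","side")}
def blob(n,P,r0,lo,hi,smax,z,smin=0):
    c=r[n];h=cv2.cvtColor(c["color"],cv2.COLOR_RGB2HSV).astype(int);x,y=map(int,proj(c,[P])[0])
    m=np.zeros(h.shape[:2],np.uint8);s=np.s_[y-r0:y+r0,x-r0:x+r0];q=h[s];m[s]=((q[...,2]>lo)&(q[...,2]<hi)&(q[...,1]<smax)&(q[...,1]>=smin))*255
    k=max(cv2.findContours(cv2.morphologyEx(m,2,np.ones((3,3))),0,1)[0],key=cv2.contourArea)
    W=plane(c,k.reshape(-1,2),z)[:,:2].astype(np.float32);e=cv2.minEnclosingCircle(W);return np.round([*e[0],2*e[1]],4)
for n in r: 
    for nm,a in(("leveller",((.6247,.2972,.034),18,0,85,80,.034)),("ring",((.489,.142,.034),15,110,256,50,.034)),("tamper",((.625,.006,.08),9,0,130,256,.07,85))):
        try: print(n,nm,blob(n,*a))
        except Exception as e: print(n,nm,"fail")
c=r["side"];g=cv2.cvtColor(c["color"],cv2.COLOR_RGB2GRAY)
g0=cv2.cvtColor(cv2.imread("pics/side0.png"),cv2.COLOR_BGR2GRAY)
d=cv2.absdiff(g,g0);m=np.zeros_like(d)
x,y=map(int,proj(c,[[.475,-.187,.05]])[0]);m[y-45:y+45,x-50:x+50]=d[y-45:y+45,x-50:x+50];m=(m>10).astype(np.uint8)*255
k=max(cv2.findContours(cv2.morphologyEx(m,2,np.ones((3,3))),0,1)[0],key=cv2.contourArea);print("tin change bbox",cv2.boundingRect(k))
a=np.linspace(0,6.28,60);Q=np.vstack([proj(c,np.c_[.475+.0325*np.cos(a),-.187+.0325*np.sin(a),0*a+z]) for z in(.022,.072)]);print("expected",Q.min(0),Q.max(0))
for nm,P in(("cup",(.73,.129,.04)),("jar",(.4435,-.008,.05))):
  x,y=map(int,proj(c,[P])[0]);print(nm,"change",d[y-12:y+12,x-10:x+10].mean())
s=env.get_state();print(s["tcp_pos"],s["clock"],s["grip_force"])
```

```text
top leveller [0.6222 0.2913 0.0576]
top ring [0.4905 0.1405 0.0595]
top tamper [0.6243 0.0049 0.0308]
side leveller [0.612  0.2774 0.0765]
side ring [0.4845 0.1505 0.1201]
side tamper [0.6291 0.0096 0.0316]
tin change bbox (205, 232, 100, 90)
expected [237.98328533 256.50101724] [272.55750029 299.72013313]
cup change 13.83125
jar change 12.139583333333333
[ 0.54111904 -0.32278792  0.15126008] 43.95 0.0
```

Tamper, leveller and ring check out; I read the side-view leveller and ring blobs as including their visible side walls. The brightness change over the tin, cup and jar is probably the arm's shadow. I'll check those by template matching.

Run:
```python
from h import *
for n in("side","top"):
    g0=cv2.imread(f"pics/{n}0.png");g=cv2.imread(f"pics/{n}11.png");c=cam(n)
    for nm,P in(("cup",(.73,.129,.03)),("jar",(.4435,-.008,.04)),("pink",(.5226,-.3288,.03))):
        x,y=map(int,proj(c,[P])[0]);t=g0[y-16:y+16,x-14:x+14];w=g[y-30:y+30,x-30:x+30]
        R=cv2.matchTemplate(w,t,cv2.TM_CCOEFF_NORMED);_,v,_,l=cv2.minMaxLoc(R);print(n,nm,round(v,2),np.array(l)-[16,14])
c=cam("side");h=cv2.imread("pics/side11.png");q=cv2.cvtColor(h,cv2.COLOR_BGR2GRAY);x,y=map(int,proj(c,[[.475,-.187,.072]])[0])
print(x,y);print(q[y-14:y+40:3,x-30:x+31:4])
```

```text
side cup 1.0 [0 0]
side jar 1.0 [0 0]
side pink 0.7 [  4 -11]
top cup 1.0 [0 0]
top jar 0.91 [0 0]
top pink 0.51 [0 0]
255 270
[[148 148 147 149 148 149 133 150 150 150 153 151 152 153 152 153]
 [ 91  91  93  92  92  92  99  80  81  85 152 152 151 153 153 153]
 [ 93  91  93  92  91  78  79  79  81  79  80 151 152 151 151 153]
 [ 91  91  90  91  85  79  78  80  81  78  81  80 153 152 150 152]
 [ 90  91  89  93  76  77  78  80  79  79  82  79 151 153 152 153]
 [ 91  91  83  77  77  79  79  79  74  79  78  82  88 154 152 152]
 [ 84  82  77  78  76  80  78  79  77  80  78  81  76  94  98  96]
 [ 76  77  77  77  79  78  77  81  78  78  80  84  73  87  96  99]
 [ 61  74  76  78  70  76  80  79  77  79  81  80  80  85  98 101]
 [ 44  78  78  78  63  77  79  79  79  79  81  74  75  82  98  98]
 [ 47  78  77  76  71  65  77  82  80  81  76  76  80  83  84  92]
 [ 44  52  78  76  73  76  63  61  65  66  77  77  80  85  83  95]
 [ 76  49  77  77  72  78  78  82  79  83  81  76  84  84  84  83]
 [ 81  48  76  77  79  69  76  78  79  81  76  82  83  85  82  86]
 [ 80  50  51  78  79  79  70  69  70  70  81  85  84  84  85  87]
 [ 81  80  51  79  77  80  85  80  77  79  82  83  84  82  67  65]
 [ 81  82  56  73 124 120 123 116  82  79  81  86  75  57  62  60]
 [ 79  81  57  55 121 121 125 119 122 125  96  56  56  59  65  97]]
```

The tin's outline matches the expected spot, the cup and jar are unmoved, and the gripper is clear. I'll hand in.

```bash
python3 -c "
from h import *
print(env.hand_in())"
```

```text
the job is handed in; nothing more can be done
None
```

I took the stack apart in order and handed the job in: tamper on the mat, leveller in the coaster, funnel ring round the post and tin on the scale's plate. By my image checks all four are within limits and the cup and jar have not moved, but no verdict came back.

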